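# Line up the condiments by height on the board

### The arm

A 6-joint arm with a two-finger parallel gripper is mounted at the origin on a cart in front of the work surface, level with it; the furniture and walls round the work are solid. World frame = base frame: x ahead of the robot, y to its left, z up, the work surface at z = 0. Lengths are in m, angles in degrees, forces in N, time in s.
With the tool pointing down it reaches from about 0.35 to 0.875 m from the base axis. Payload 4.2 kg.
Tool frame: the origin (TCP) lies midway between the tips of the shut fingers; the grasp point (between the pads) lies 19 mm behind it (hold_point_z is the z of the grasp point in the tool frame, in m); z points along the fingers, y is the direction in which the jaws open and shut (so a half turn about z gives the same grasp; the last joint's range is limited). The gripper opens to 87 mm and grips with 3 to 60 N. Pads are 19 mm wide; open, the fingers measure 117 mm over their backs; the gripper's body (75 mm by 190 mm) begins 51 mm behind the grasp point.
Start: joints at [-56.86, 22.042, 0.453, 0, -68.411, -14.817], TCP at [0.197, -0.593, 0.2] pointing down, gripper open.
Joint ranges: [-179.83, 179.83], [-69.29, 118.12], [-61.27, 80.66], [-181.25, 117.63], [-171.15, -9.14], [-177.46, 177.46]. Speed limits (degrees/s): [159.86, 159.86, 180, 180, 180, 180].

### API

Orientations are given as a 3x3 rotation matrix whose columns are the frame's x, y, z axes.
In Python, from station import * gives the robot as it stands. The module is installed in compiled form; this text tells all that it offers.
- The arm moves only by the tool jog_arm, never from a script. Its argument "moves" is a list of rows, each a list of 7 numbers: the closure, from -1 (fully open) to 1 (shut), then the shift along the tool's x, y, z in m, then the turn, a rotation vector about the tool's x, y, z in rad. In form: [[gripper, x, y, z, wx, wy, wz], ...]. A call has exactly 10 rows; each row is the pose to reach, as a shift and turn from the pose commanded when the call began, along the tool's axes at that moment; what a row does not reach only later rows make up. A row lasts 1/12 s, in which the tool goes at most 41.7 mm and 7.16 degrees, less where a joint would pass 70% of its speed; a pose out of reach is approached as far as the arm can. A call with a gripper value outside its range is refused whole. The fingers move at their own pace and stop on an object; the grip force is fixed at half the most. Time passes only in rows, so rows that repeat a pose let the fingers close, or fill a call up. It gives the time, the measured TCP pose, the force and the opening at its end, in the units of the state.
- sense(): the state, without advancing time (a new reading comes with each control period).
- capture(name): name is "scene" or "top" or "wrist"; returns a dict with "frame" (400x640x3 uint8, red, green, blue), "fov_y" (degrees; the focal length in pixels is half the picture's height over the tangent of half this angle, whatever the lens; pixels are square), "cx", "cy" (the principal point, pixels), "world_from_camera" (4x4, takes a point from camera to world coordinates). Camera axes: x right, y down, z forward; pixel columns grow to the right and rows downward; lengths in m; the calibration is good to about 2 mm. A picture is of the moment at which its call begins. There is no depth.
- finish_job(): hands the job in, once; it reports no verdict.
The state is a dict: "time_s": time; "joints": joint angles; "joint_velocities": joint speeds; "effort": joint torques, N m; "tcp_pos": TCP position; "ee_rot": TCP orientation; "wrist_force": force on the tool from outside, world axes, zero at the start; "moment": the same for the moment, N m; "gripper_width": opening from 0.0 (shut) to 1.0 (fully open).
Only numpy, scipy, OpenCV 4.12 (cv2) and the standard library are available. Lean on these libraries where they do the work, as an engineer would, in place of code of your own. Each camera call takes 0.05 s, during which the arm holds its last target.

### The job

Tidy the four table things onto the condiment board in order of height, one standing centred on each cork round: the tallest next to the tall dark stop with the brass knob, then each shorter one in turn, so that the upside-down checked cup stands at the low end. Do not tip any of them over, and leave them all standing still, as upright as they are now.

Things in the scene. Friction and masses are not known exactly. Their poses are not given: they have to be found in the camera images.
- mill: Tallest of the four: turned wooden pepper mill, dark brown, with a small steel knob on top, 170 mm high; 58 mm in diameter at the foot, tapering to 48 mm at 120 mm, then a fixed straight-sided head 49 mm wide from 128 to 145 mm, rounded in to the knob above. Hold it by the head, about 135 mm up, lest the gripper's body strike its top. Loose; origin at the centre of its underside, z up; round, so yaw does not matter.
- spice_jar: Second tallest: spice jar with a dark brown cap and a blue label, straight cylinder 41 mm in diameter, 105 mm high. Loose; origin at the centre of its underside, z up; round, so yaw does not matter.
- salt: Third: clear salt shaker with a grey top, 90 mm high; 38 mm in diameter at the foot, 43 mm at 30 mm height, narrowing to its grey top, which is straight-sided, 34 mm in diameter, from 66 to 82 mm: hold it there. Loose; origin at the centre of its underside, z up; round, so yaw does not matter.
- cup: Shortest: small white cup with a black-and-white checked band, standing upside down (that is how it stays), 53 mm high; 66 mm in diameter at the bottom, 63 mm at 35 mm height and 57 mm at 50 mm. Loose; origin at the centre of its underside, z up; round, so yaw does not matter.
- board: Fixed condiment board of medium brown wood, 84 mm wide (its x) and 460 mm long (its y), on the worktop; origin at the centre of its underside, its top face 12 mm above the worktop. It carries the four seats in one row along its y and a stop at each end. The board may be turned a little.
- seat_1: Fixed raised cork round on the board, 70 mm in diameter, 3 mm thick; origin at the centre of its underside, so a thing stands 3 mm above this origin (15 mm above the worktop). First seat from the board's +y (left) end. The seats are 100 mm apart.
- seat_2: Fixed raised cork round on the board, 70 mm in diameter, 3 mm thick; origin at the centre of its underside, so a thing stands 3 mm above this origin (15 mm above the worktop). Second seat from the +y end. The seats are 100 mm apart.
- seat_3: Fixed raised cork round on the board, 70 mm in diameter, 3 mm thick; origin at the centre of its underside, so a thing stands 3 mm above this origin (15 mm above the worktop). Third seat from the +y end. The seats are 100 mm apart.
- seat_4: Fixed raised cork round on the board, 70 mm in diameter, 3 mm thick; origin at the centre of its underside, so a thing stands 3 mm above this origin (15 mm above the worktop). Last seat, at the board's -y (right) end. The seats are 100 mm apart.
- tall_stop: Fixed upright dark wooden stop with a brass knob, 70 mm across the board, 18 mm along it, 75 mm high, origin at the centre of its underside on the board's top. It stands at one end of the board, 65 mm beyond the last seat, and marks the end for the tallest thing; which end changes. The other end has only a pale strip 14 mm high.
There are look-alikes about, which are no part of the job. What is shaped like the spice_jar but green is not meant.

How it is judged:
By the outcome, as a careful person would: the job done as asked, in the order asked, and still so for the second after the job is handed in, with the robot touching nothing.
It also fails if it takes over 125 s, if anything falls off the work surface, if the arm or the gripper's body presses on something with over 40 N, if the wrist force passes 120 N, or if a joint passes its speed limit or range.

## Working session

There is one attempt and no reset: what is moved stays moved. The work goes in short steps, Python scripts to look and compute and a tool call to move; the robot and the scene stay as the last step left them, time stands still between calls to the robot, and variables do not carry over. Pictures are saved under pics/ and viewed, and the job is handed in when it is done.

Besides the shell and the picture viewer there is one more tool, called after "Request:" as name([rows], argument=value, ...), one row to a line, values as JSON. jog_arm: Moves the arm, as the interface text tells. Its arguments: {"type":"object","properties":{"moves":{"type":"array"}},"required":["moves"]}

```bash
mkdir -p pics
cat > h.py <<'E'
import numpy as np, cv2
from station import *
def cap(n,fn):
    c=capture(n); cv2.imwrite('pics/'+fn+'.png',cv2.cvtColor(c['frame'],cv2.COLOR_RGB2BGR))
    np.savez('pics/'+fn+'.npz',**{k:np.array(v) for k,v in c.items()}); return c
E
python3 - <<'E'
from h import *
s=sense(); print({k:np.round(v,4).tolist() for k,v in s.items()})
for n in ['scene','top','wrist']:
    c=cap(n,n+'0'); print(n,c['fov_y'],c['cx'],c['cy'],np.round(c['world_from_camera'],3).tolist())
E
```

```text
{'time_s': 0.0, 'joints': [-56.8596, 22.091, 0.3803, -0.029, -68.4113, -14.8198], 'joint_velocities': [-0.11, 0.0063, -0.0093, 0.0111, 0.0296, -0.0239], 'effort': [-0.0003, -39.0662, 18.7407, 4.22, 0.011, -0.0002], 'tcp_pos': [0.1963, -0.5927, 0.1987], 'ee_rot': [[-0.9494, -0.3142, -0.0008], [-0.3142, 0.9494, 0.002], [0.0001, 0.0022, -1.0]], 'wrist_force': [0.4576, 0.0206, -0.6878], 'moment': [0.0192, 0.0442, 0.007], 'gripper_width': 1.003}
scene 55.17987496721734 318.7709236897826 201.80998100254237 [[-0.786, -0.249, 0.566, -0.092], [-0.618, 0.298, -0.727, 0.777], [0.012, -0.922, -0.388, 0.445], [0.0, 0.0, 0.0, 1.0]]
top 47.571767644140074 313.47980411739593 197.94945185609325 [[-0.027, -0.995, 0.099, 0.403], [-0.999, 0.024, -0.033, 0.043], [0.03, -0.1, -0.995, 1.152], [0.0, 0.0, 0.0, 1.0]]
wrist 64.54552126094829 324.14344472821267 197.0152010357771 [[-0.314, 0.921, 0.229, 0.134], [0.949, 0.304, 0.079, -0.614], [0.003, 0.242, -0.97, 0.383], [0.0, 0.0, 0.0, 1.0]]
```

View pics/scene0.png

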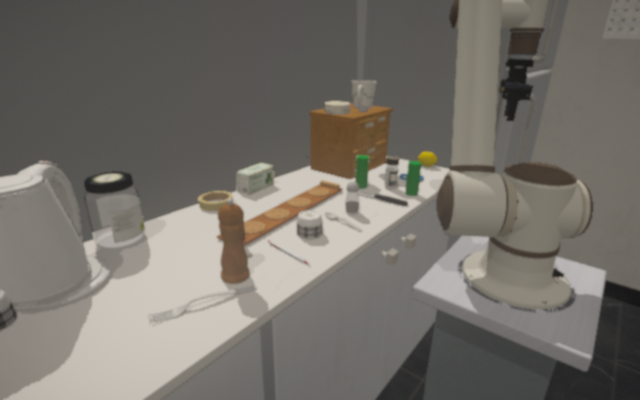

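View pics/top0.png

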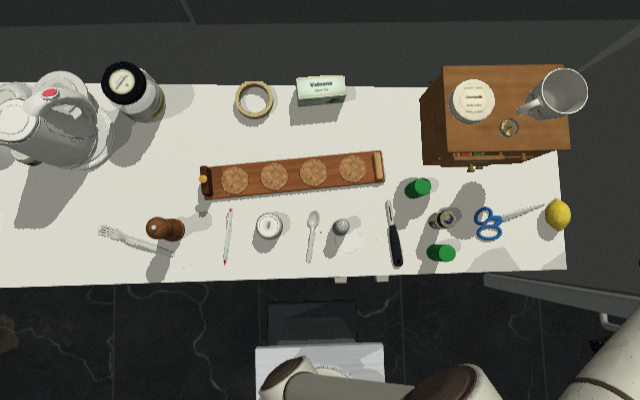

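View pics/wrist0.png

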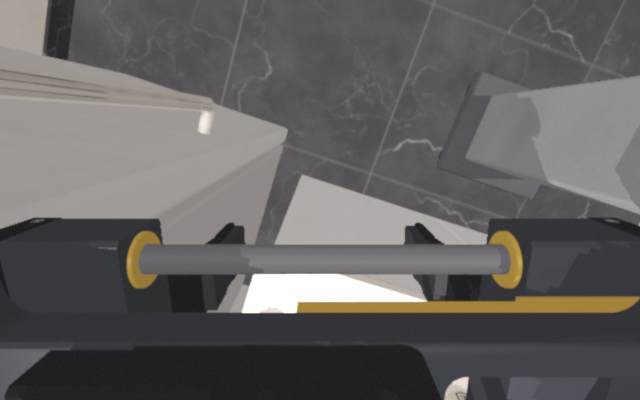

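Top view candidates: the tall dark stop with brass knob is at (205,180), the +y (left) end, and the pale strip is at (378,166).
- **Mill:** (163,229), only candidate.
- **Spice jar:** (443,219) brown cap. The green look-alikes are at (418,187) and (441,253).
- **Salt:** (341,227).
- **Cup:** (268,226). The mug at (560,95) and tub at (473,100) on the drawer unit, and something by the kettle, are not it.

Next I'll check with close crops.

Run:
```python
from h import *
t=cv2.imread('pics/top0.png'); s=cv2.imread('pics/scene0.png')
cv2.imwrite('pics/t_l.png',cv2.resize(t[140:275,130:330],(800,540),interpolation=cv2.INTER_CUBIC))
cv2.imwrite('pics/t_r.png',cv2.resize(t[140:275,300:500],(800,540),interpolation=cv2.INTER_CUBIC))
cv2.imwrite('pics/s_l.png',cv2.resize(s[150:290,200:400],(800,560),interpolation=cv2.INTER_CUBIC))
cv2.imwrite('pics/s_r.png',cv2.resize(s[140:240,300:450],(800,533),interpolation=cv2.INTER_CUBIC))
```

```text
(no output)
```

View pics/t_l.png

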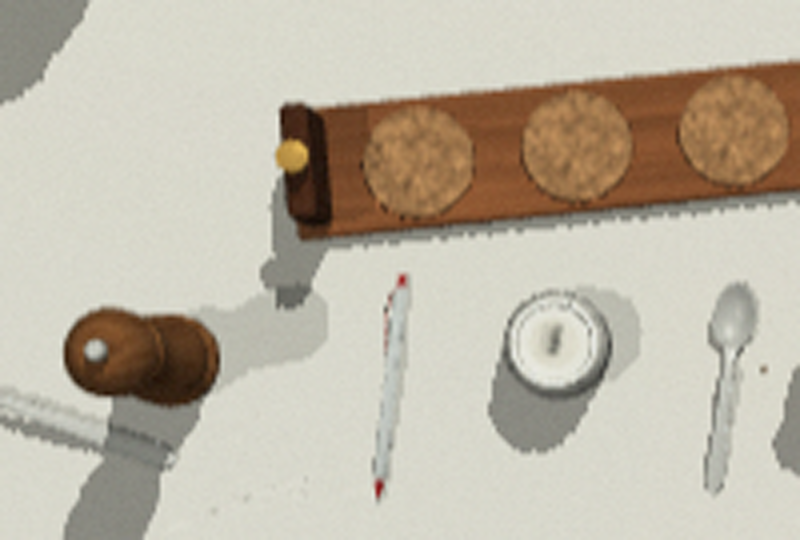

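View pics/t_r.png

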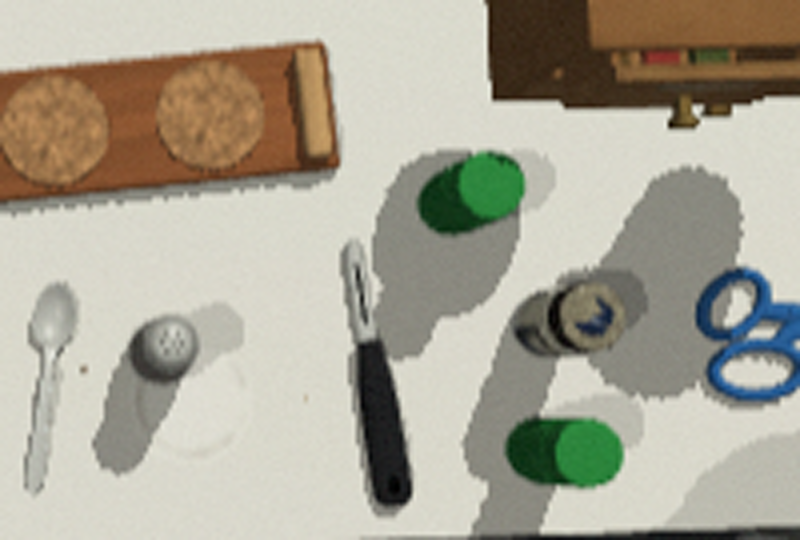

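View pics/s_l.png

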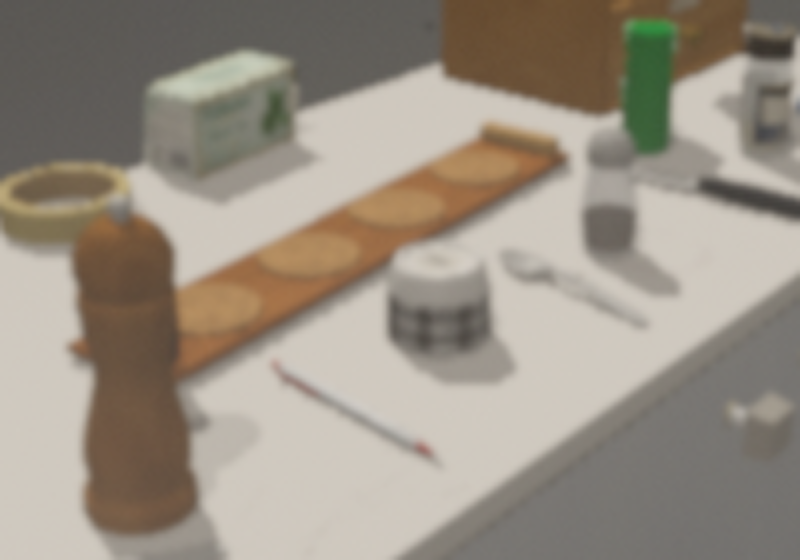

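View pics/s_r.png

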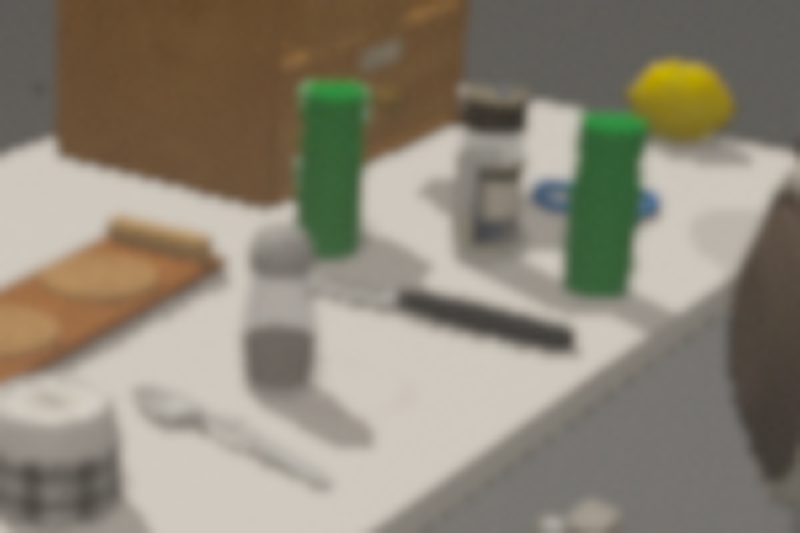

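```bash
cat >> h.py <<'E'
def ray(c,u,v):
    f=200/np.tan(np.radians(float(c['fov_y'])/2)); T=np.array(c['world_from_camera'])
    d=T[:3,:3]@np.array([(u-float(c['cx']))/f,(v-float(c['cy']))/f,1]); return T[:3,3],d/np.linalg.norm(d)
def atz(c,uv,z):
    o,d=ray(c,*uv); return o+d*(z-o[2])/d[2]
def tri(obs):
    A=np.zeros((3,3));b=np.zeros(3);P=[]
    for c,uv in obs:
        o,d=ray(c,*uv);M=np.eye(3)-np.outer(d,d);A+=M;b+=M@o;P.append((o,d))
    x=np.linalg.solve(A,b); return x,[np.linalg.norm(np.cross(x-o,d)) for o,d in P]
def proj(c,p):
    f=200/np.tan(np.radians(float(c['fov_y'])/2)); T=np.linalg.inv(np.array(c['world_from_camera']))
    q=T[:3,:3]@np.asarray(p)+T[:3,3]; return float(c['cx'])+f*q[0]/q[2],float(c['cy'])+f*q[1]/q[2]
def ld(fn): return dict(np.load('pics/'+fn+'.npz'))
def full(X,Y,x0,y0,s): return ((X+.5)/s-.5+x0,(Y+.5)/s-.5+y0)
E
python3 - <<'E'
from h import *
t=ld('top0');s=ld('scene0')
L=lambda X,Y:full(X,Y,130,140,4);R=lambda X,Y:full(X,Y,300,140,4);SL=lambda X,Y:full(X,Y,200,150,4);SR=lambda X,Y:full(X,Y,300,140,800/150)
for n,a,b,z in [('mill',L(95,349),SL(120,200),.168),('jar',R(590,318),SR(495,97),.105),('salt',R(171,342),SR(283,236),.088),('cup',L(558,342),SL(439,262),.053),
 ('s1',L(419,161),SL(215,308),.015),('s2',L(577,147),SL(309,255),.015),('s3',L(734,131),SL(397,207),.015),('s4',R(210,116),SL(476,167),.015)]:
    x,r=tri([(t,a),(s,b)]); print(n,x.round(4),'res',np.round(r,4),'top@z',atz(t,a,z).round(4))
for n,a,z in [('green1',R(491,187),.105),('green2',R(588,453),.105),('knob',L(292,155),.09),('strip',R(314,103),.026),('board BL',L(303,240),.012),('board BR',R(340,167),.012),('board TR',R(324,42),.012),('edge',(300,278),0)]: print(n,atz(t,a,z).round(4))
E
```

```text
mill [0.4476 0.3559 0.1675] res [0.0002 0.0002] top@z [0.4474 0.3555 0.168 ]
jar [ 0.4509 -0.3022  0.1022] res [0.0005 0.0005] top@z [ 0.4504 -0.3015  0.105 ]
salt [ 0.4428 -0.0591  0.0837] res [0.001 0.001] top@z [ 0.4435 -0.0581  0.088 ]
cup [0.4501 0.1163 0.0493] res [0.0006 0.0006] top@z [0.4495 0.1157 0.053 ]
s1 [0.5652 0.2016 0.0145] res [0.0026 0.0026] top@z [0.5671 0.2033 0.015 ]
s2 [0.574  0.1043 0.0136] res [0.0002 0.0002] top@z [0.5737 0.104  0.015 ]
s3 [0.5818 0.0048 0.0146] res [0.0002 0.0002] top@z [0.5816 0.0047 0.015 ]
s4 [ 0.5886 -0.0952  0.0142] res [0.0006 0.0006] top@z [ 0.589  -0.0948  0.015 ]
green1 [ 0.5286 -0.2474  0.105 ]
green2 [ 0.3725 -0.2959  0.105 ]
knob [0.5615 0.2668 0.09  ]
strip [ 0.594  -0.1595  0.026 ]
board BL [0.5192 0.2766 0.012 ]
board BR [ 0.5548 -0.177   0.012 ]
board TR [ 0.6358 -0.1701  0.012 ]
edge [0.3173 0.0444 0.    ]
```

Triangulated heights agree with the stated ones: mill 0.168, jar 0.102, salt 0.084, cup 0.049, seats 0.0145. Seat spacing comes out near 99.6 mm, and the row is turned about 4°. The mill goes on seat 1.

The green jar is 78 mm from the spice jar in x, so I'll grip the spice jar with the jaws along y. I'll place shortest first (cup, salt, jar, mill) so the gripper body always clears what already stands.

```bash
cat >> h.py <<'E'
def D(p,yaw=None):
    """tool-frame shift and turn from measured pose to p (TCP), tool pointing straight down with tool-x yaw deg"""
    from scipy.spatial.transform import Rotation as Ro
    s=sense();R=np.array(s['ee_rot']);
    d=R.T@(np.array(p)-np.array(s['tcp_pos']))
    w=np.zeros(3)
    if yaw is not None:
        a=np.radians(yaw);x=np.array([np.cos(a),np.sin(a),0]);z=np.array([0,0,-1.]);G=np.stack([x,np.cross(z,x),z],1)
        w=Ro.from_matrix(R.T@G).as_rotvec()
    print('tcp',np.round(s['tcp_pos'],4),'shift',d.round(4),'turn',w.round(3),'j',np.round(s['joints'],1),'F',np.round(s['wrist_force'],1),'w',round(float(s['gripper_width']),3),'t',round(s['time_s'],2))
E
python3 - <<'E'
from h import *
t=ld('top0')
D((0.45,-0.25,0.26),-120)
D((0.4498,0.116,0.26),-85.8)
# refine seats: cork segmentation by local hough on upscaled
for u in [(470,165),(420,160)]: print(atz(t,u,0).round(3))
S=np.array([[.567,.2033],[.5738,.104],[.5817,.0047],[.589,-.0948]])
# rigid fit
k=np.array([1.5,.5,-.5,-1.5])*.1; c=S.mean(0); v=(k[:,None]*(S-c)).sum(0); a=v/np.linalg.norm(v); print(c,a,np.degrees(np.arctan2(-a[0],a[1])),(c+k[:,None]*a).round(4), (S-c-k[:,None]*a).round(4))
E
```

```text
tcp [ 0.1963 -0.5928  0.1989] shift [-0.3486  0.2459 -0.0607] turn [ 0.002  0.    -0.728] j [-56.9  22.1   0.4  -0.  -68.4 -14.8] F [ 0.2 -0.5  1. ] w 0.997 t 0.15
tcp [ 0.1963 -0.5928  0.1989] shift [-0.4634  0.5934 -0.0602] turn [ 2.000e-03  1.000e-03 -1.324e+00] j [-56.9  22.1   0.4  -0.  -68.4 -14.8] F [ 0.2 -0.5  1. ] w 0.997 t 0.15
[ 0.594 -0.404  0.   ]
[ 0.61  -0.274  0.   ]
[0.577875 0.0543  ] [-0.07417114  0.99724553] 4.253599462640207 [[ 0.5667  0.2039]
 [ 0.5742  0.1042]
 [ 0.5816  0.0044]
 [ 0.589  -0.0953]] [[ 0.0003 -0.0006]
 [-0.0004 -0.0002]
 [ 0.0001  0.0003]
 [-0.      0.0005]]
```

Request:
jog_arm([
  [-1, -0.01, 0.007, -0.02, 0, 0, -0.05],
  [-1, -0.035, 0.025, -0.04, 0, 0, -0.1],
  [-1, -0.07, 0.05, -0.06, 0, 0, -0.17],
  [-1, -0.105, 0.074, -0.06, 0, 0, -0.24],
  [-1, -0.14, 0.1, -0.06, 0, 0, -0.31],
  [-1, -0.175, 0.123, -0.06, 0, 0, -0.38],
  [-1, -0.21, 0.148, -0.06, 0, 0, -0.46],
  [-1, -0.245, 0.172, -0.06, 0, 0, -0.54],
  [-1, -0.28, 0.197, -0.06, 0, 0, -0.63],
  [-1, -0.315, 0.221, -0.06, 0, 0, -0.73],
])

```text
time_s: 0.98
tcp_pos: [0.4191, -0.2924, 0.2598]
ee_rot: [[-0.494, -0.87, 0.0], [-0.87, 0.494, 0.0], [-0.0, 0.0, -1.0]]
wrist_force: [0.1, -2.1, 0.3]
gripper_width: 1.001
```

Run:
```python
from h import *
D((0.4498,0.116,0.20),-85.8)
```

```text
tcp [ 0.4191 -0.2924  0.2598] shift [-0.3703  0.175   0.0598] turn [-0.    0.   -0.59] j [-16.7   8.6  -9.4  -0.  -72.  -12.9] F [ 0.1 -2.1  0.3] w 1.001 t 0.98
```

Request:
jog_arm([
  [-1, -0.02, 0.01, 0.0, 0, 0, -0.04],
  [-1, -0.055, 0.026, 0.01, 0, 0, -0.1],
  [-1, -0.092, 0.043, 0.02, 0, 0, -0.16],
  [-1, -0.13, 0.061, 0.03, 0, 0, -0.22],
  [-1, -0.167, 0.079, 0.03, 0, 0, -0.28],
  [-1, -0.204, 0.096, 0.03, 0, 0, -0.34],
  [-1, -0.241, 0.114, 0.04, 0, 0, -0.4],
  [-1, -0.279, 0.132, 0.05, 0, 0, -0.46],
  [-1, -0.316, 0.149, 0.055, 0, 0, -0.52],
  [-1, -0.35, 0.165, 0.06, 0, 0, -0.59],
])

```text
time_s: 1.82
tcp_pos: [0.449, 0.0934, 0.1994]
ee_rot: [[0.073, -0.997, -0.0], [-0.997, -0.073, 0.0], [-0.0, 0.0, -1.0]]
wrist_force: [0.1, -0.0, 0.2]
gripper_width: 0.996
```

Run:
```python
from h import *
D((0.4498,0.116,0.11),-85.8)
c=cap('wrist','w1');
```

```text
tcp [0.449  0.0934 0.1994] shift [-0.0225 -0.0025  0.0894] turn [ 0.     0.    -0.001] j [ 32.1   5.6 -21.8  -0.  -62.6 -28. ] F [ 0.1 -0.   0.2] w 0.996 t 1.82
```

View pics/w1.png

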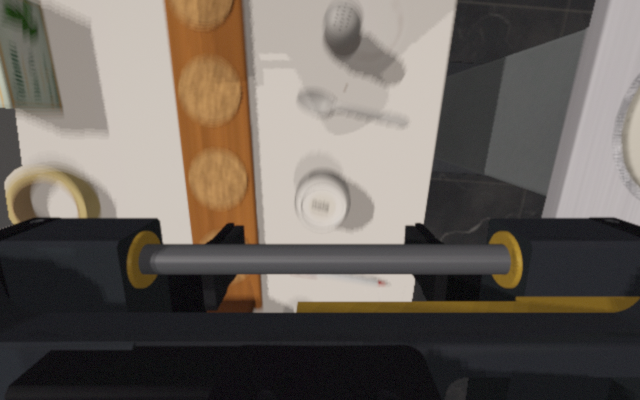

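The wrist view shows the cup between the fingers at (322,201), salt at (343,28), and cork rounds at (210,90) and (218,180). I'll use it as a cross-check.

Run:
```python
from h import *
t=ld('top0');w=ld('w1')
L=lambda X,Y:full(X,Y,130,140,4)
print(tri([(t,L(558,342)),(w,(322,201))]), atz(w,(322,201),.05))
for p in [(.5742,.1042,.015),(.5816,.0044,.015),(.45,.116,.05),(.443,-.0585,.088)]: print(p,np.round(proj(w,p),1))
```

```text
(array([0.44982337, 0.11612788, 0.04654699]), [np.float64(8.842201854421613e-05), np.float64(8.842201854414117e-05)]) [0.44994982 0.11524348 0.05      ]
(0.5742, 0.1042, 0.015) [217.9 177. ]
(0.5816, 0.0044, 0.015) [210.5  87.8]
(0.45, 0.116, 0.05) [321.9 201.7]
(0.443, -0.0585, 0.088) [344.6  13.7]
```

Request:
jog_arm([
  [-1, -0.01, -0.001, 0.01, 0, 0, 0],
  [-1, -0.0225, -0.0015, 0.03, 0, 0, 0],
  [-1, -0.0225, -0.0015, 0.06, 0, 0, 0],
  [-1, -0.0225, -0.0015, 0.09, 0, 0, 0],
  [-1, -0.0225, -0.0015, 0.115, 0, 0, 0],
  [-1, -0.0225, -0.0015, 0.14, 0, 0, 0],
  [-1, -0.0225, -0.0015, 0.16, 0, 0, 0],
  [-1, -0.0225, -0.0015, 0.175, 0, 0, 0],
  [-1, -0.0225, -0.0015, 0.185, 0, 0, 0],
  [-1, -0.0225, -0.0015, 0.189, 0, 0, 0],
])

```text
time_s: 2.7
tcp_pos: [0.4481, 0.1123, 0.0087]
ee_rot: [[0.067, -0.998, -0.004], [-0.998, -0.067, -0.002], [0.002, 0.004, -1.0]]
wrist_force: [-0.6, 0.4, 0.9]
gripper_width: 0.999
```

Request:
jog_arm([
  [0, 0, 0, 0, 0, 0, 0],
  [0.5, 0, 0, 0, 0, 0, 0],
  [1, 0, 0, 0, 0, 0, 0],
  [1, 0, 0, 0, 0, 0, 0],
  [1, 0, 0, 0, 0, 0, 0],
  [1, 0, 0, 0, 0, 0, 0],
  [1, 0, 0, 0, 0, 0, 0],
  [1, 0, 0, 0, 0, 0, 0],
  [1, 0, 0, 0, 0, 0, 0],
  [1, 0, 0, 0, 0, 0, 0],
])

```text
time_s: 3.53
tcp_pos: [0.4499, 0.114, 0.0113]
ee_rot: [[0.069, -0.998, 0.001], [-0.998, -0.069, 0.0], [-0.0, -0.001, -1.0]]
wrist_force: [-0.9, 0.6, 6.3]
gripper_width: 0.673
```

Run:
```python
from h import *
D((0.589,-0.0953,0.10),-85.8)
c=cap('scene','s2'); 
f=c['frame'][150:290,200:400];cv2.imwrite('pics/s2c.png',cv2.cvtColor(cv2.resize(f,(800,560),interpolation=cv2.INTER_CUBIC),cv2.COLOR_RGB2BGR))
```

```text
tcp [0.4499 0.114  0.0113] shift [ 0.2184 -0.1244 -0.0886] turn [-0.001  0.    -0.004] j [ 34.4  20.6 -35.2   0.  -34.1 -30.4] F [-0.9  0.6  6.3] w 0.673 t 3.53
```

View pics/s2c.png

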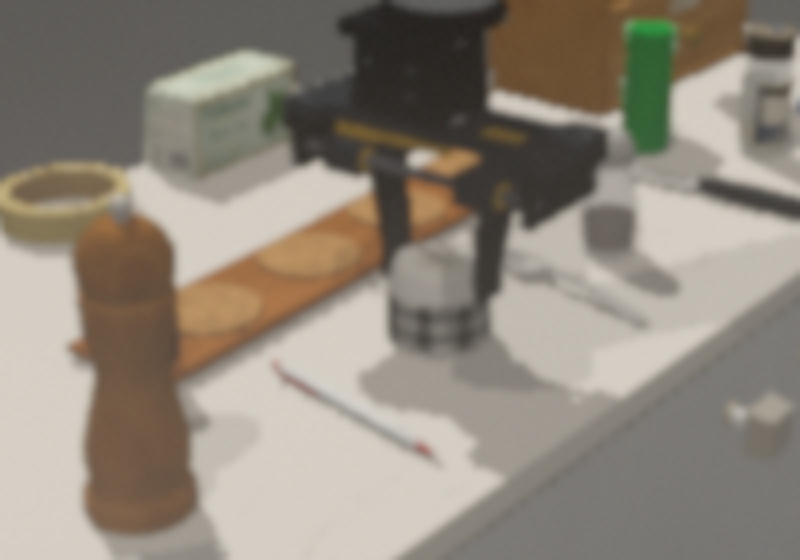

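Request:
jog_arm([
  [1, 0, 0, -0.003, 0, 0, 0],
  [1, 0, 0, -0.008, 0, 0, 0],
  [1, 0, 0, -0.015, 0, 0, 0],
  [1, 0, 0, -0.024, 0, 0, 0],
  [1, 0, 0, -0.034, 0, 0, 0],
  [1, 0, 0, -0.044, 0, 0, 0],
  [1, 0, 0, -0.052, 0, 0, 0],
  [1, 0, 0, -0.058, 0, 0, 0],
  [1, 0, 0, -0.06, 0, 0, 0],
  [1, 0, 0, -0.06, 0, 0, 0],
])

```text
time_s: 4.42
tcp_pos: [0.4499, 0.114, 0.0714]
ee_rot: [[0.069, -0.998, 0.001], [-0.998, -0.069, 0.001], [-0.001, -0.001, -1.0]]
wrist_force: [-0.7, 0.2, -1.5]
gripper_width: 0.674
```

Run:
```python
from h import *
D((0.589,-0.0953,0.10),-85.8)
c=cap('scene','s3'); 
f=c['frame'][150:290,200:400];cv2.imwrite('pics/s3c.png',cv2.cvtColor(cv2.resize(f,(800,560),interpolation=cv2.INTER_CUBIC),cv2.COLOR_RGB2BGR))
```

```text
tcp [0.4499 0.114  0.0714] shift [ 0.2184 -0.1244 -0.0286] turn [-0.001  0.001 -0.004] j [ 34.4  14.9 -31.6  -0.  -43.4 -30.4] F [-0.7  0.2 -1.5] w 0.674 t 4.42
```

View pics/s3c.png

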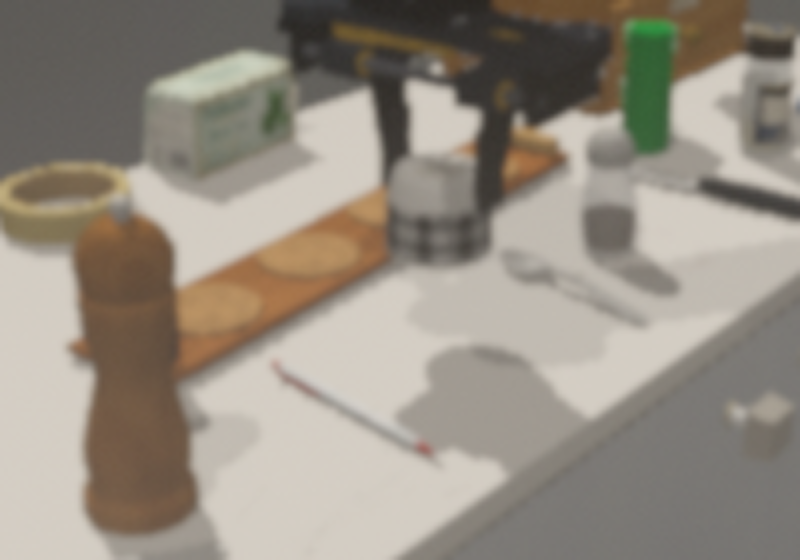

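Request:
jog_arm([
  [1, 0.006, -0.003, -0.004, 0, 0, 0],
  [1, 0.022, -0.012, -0.01, 0, 0, 0],
  [1, 0.048, -0.027, -0.02, 0, 0, 0],
  [1, 0.08, -0.045, -0.025, 0, 0, 0],
  [1, 0.115, -0.065, -0.028, 0, 0, 0],
  [1, 0.15, -0.085, -0.028, 0, 0, 0],
  [1, 0.18, -0.102, -0.028, 0, 0, 0],
  [1, 0.202, -0.115, -0.028, 0, 0, 0],
  [1, 0.215, -0.122, -0.028, 0, 0, 0],
  [1, 0.22, -0.1245, -0.028, 0, 0, 0],
])

```text
time_s: 5.3
tcp_pos: [0.5895, -0.0993, 0.0977]
ee_rot: [[0.066, -0.998, -0.001], [-0.998, -0.066, -0.0], [0.0, 0.001, -1.0]]
wrist_force: [-0.2, -0.1, -1.0]
gripper_width: 0.67
```

Run:
```python
from h import *
D((0.589,-0.0971,0.0263),-85.8)
t=cap('top','t4');w=cap('wrist','w4')
f=t['frame'][130:230,220:400];cv2.imwrite('pics/t4c.png',cv2.cvtColor(cv2.resize(f,(720,400),interpolation=cv2.INTER_CUBIC),cv2.COLOR_RGB2BGR))
```

```text
tcp [ 0.5895 -0.0993  0.0977] shift [-0.0022  0.0002  0.0714] turn [ 0.001 -0.    -0.007] j [  5.9  24.6 -11.3   0.  -54.2  -2.2] F [-0.2 -0.1 -1. ] w 0.67 t 5.3
```

View pics/w4.png

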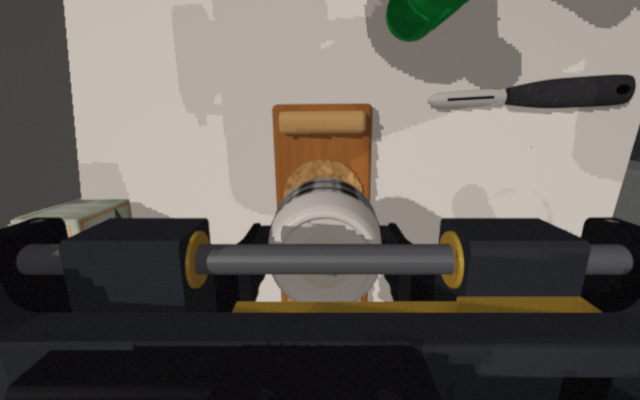

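Request:
jog_arm([
  [1, -0.001, 0, 0.008, 0, 0, 0],
  [1, -0.0015, 0, 0.02, 0, 0, 0],
  [1, -0.0015, 0, 0.034, 0, 0, 0],
  [1, -0.0015, 0, 0.047, 0, 0, 0],
  [1, -0.0015, 0, 0.057, 0, 0, 0],
  [1, -0.0015, 0, 0.063, 0, 0, 0],
  [1, -0.0015, 0, 0.066, 0, 0, 0],
  [1, -0.0015, 0, 0.068, 0, 0, 0],
  [1, -0.0015, 0, 0.0685, 0, 0, 0],
  [1, -0.0015, 0, 0.0685, 0, 0, 0],
])

```text
time_s: 6.23
tcp_pos: [0.5893, -0.0954, 0.0307]
ee_rot: [[0.069, -0.998, 0.001], [-0.998, -0.069, 0.0], [0.0, -0.001, -1.0]]
wrist_force: [0.7, 0.2, -1.3]
gripper_width: 0.674
```

Run:
```python
from h import *
D((0.589,-0.0971,0.0263),-85.8)
```

```text
tcp [ 0.5893 -0.0954  0.0307] shift [0.0016 0.0004 0.0044] turn [-0.001 -0.    -0.004] j [  6.3  28.9 -15.4   0.  -45.6  -2.4] F [ 0.7  0.2 -1.3] w 0.674 t 6.23
```

Request:
jog_arm([
  [1, 0.001, 0.0004, 0.0005, 0, 0, 0],
  [1, 0.0016, 0.0004, 0.001, 0, 0, 0],
  [1, 0.0016, 0.0004, 0.0015, 0, 0, 0],
  [1, 0.0016, 0.0004, 0.002, 0, 0, 0],
  [1, 0.0016, 0.0004, 0.0025, 0, 0, 0],
  [1, 0.0016, 0.0004, 0.003, 0, 0, 0],
  [1, 0.0016, 0.0004, 0.0035, 0, 0, 0],
  [1, 0.0016, 0.0004, 0.004, 0, 0, 0],
  [1, 0.0016, 0.0004, 0.0042, 0, 0, 0],
  [1, 0.0016, 0.0004, 0.0042, 0, 0, 0],
])

```text
time_s: 7.07
tcp_pos: [0.5886, -0.0972, 0.0264]
ee_rot: [[0.069, -0.998, 0.0], [-0.998, -0.069, -0.0], [0.0, -0.0, -1.0]]
wrist_force: [-0.5, 0.5, 2.0]
gripper_width: 0.67
```

Request:
jog_arm([
  [0.2, 0, 0, 0, 0, 0, 0],
  [-0.2, 0, 0, 0, 0, 0, 0],
  [-0.6, 0, 0, 0, 0, 0, 0],
  [-1, 0, 0, 0, 0, 0, 0],
  [-1, 0, 0, 0, 0, 0, 0],
  [-1, 0, 0, 0, 0, 0, 0],
  [-1, 0, 0, -0.005, 0, 0, 0],
  [-1, 0, 0, -0.02, 0, 0, 0],
  [-1, 0, 0, -0.045, 0, 0, 0],
  [-1, 0, 0, -0.075, 0, 0, 0],
])

```text
time_s: 7.9
tcp_pos: [0.5872, -0.0972, 0.1003]
ee_rot: [[0.069, -0.998, -0.004], [-0.998, -0.069, -0.0], [-0.0, 0.004, -1.0]]
wrist_force: [1.1, 1.0, 0.5]
gripper_width: 0.996
```

Run:
```python
from h import *
D((0.443,-0.0585,0.13),-85.8)
```

```text
tcp [ 0.5872 -0.0972  0.1003] shift [-0.0485  0.1414 -0.029 ] turn [ 0.004  0.    -0.005] j [  6.2  24.3 -11.4  -0.  -54.6  -2.2] F [1.1 1.  0.5] w 0.996 t 7.9
```

Request:
jog_arm([
  [-1, 0, 0, -0.02, 0, 0, 0],
  [-1, -0.003, 0.008, -0.035, 0, 0, 0],
  [-1, -0.01, 0.028, -0.04, 0, 0, 0],
  [-1, -0.02, 0.055, -0.035, 0, 0, 0],
  [-1, -0.03, 0.085, -0.03, 0, 0, 0],
  [-1, -0.038, 0.11, -0.03, 0, 0, 0],
  [-1, -0.045, 0.13, -0.03, 0, 0, 0],
  [-1, -0.048, 0.14, -0.03, 0, 0, 0],
  [-1, -0.0485, 0.1414, -0.03, 0, 0, 0],
  [-1, -0.0485, 0.1414, -0.03, 0, 0, 0],
])

```text
time_s: 8.73
tcp_pos: [0.445, -0.0584, 0.1318]
ee_rot: [[0.07, -0.998, 0.002], [-0.998, -0.07, 0.0], [0.0, -0.002, -1.0]]
wrist_force: [0.5, -0.3, -0.0]
gripper_width: 0.997
```

Run:
```python
from h import *
D((0.443,-0.0585,0.055),-85.8)
c=cap('top','t5');cap('wrist','w5')
f=c['frame'][130:275,240:400];cv2.imwrite('pics/t5c.png',cv2.cvtColor(cv2.resize(f,(640,580),interpolation=cv2.INTER_CUBIC),cv2.COLOR_RGB2BGR))
for p in [(.589,-.0953,.065),(.443,-.0585,.088)]: print(np.round(proj(c,p),1),np.round(proj(ld('w5'),p),1))
```

```text
tcp [ 0.445  -0.0584  0.1318] shift [-0.      0.0022  0.0768] turn [-0.002 -0.    -0.003] j [ 13.4   8.7 -29.1   0.  -52.2  -9.4] F [ 0.5 -0.3 -0. ] w 0.997 t 8.73
[354.7 165.3] [145.6 143.3]
[342.5 225.3] [328. 209.]
```

View pics/t5c.png

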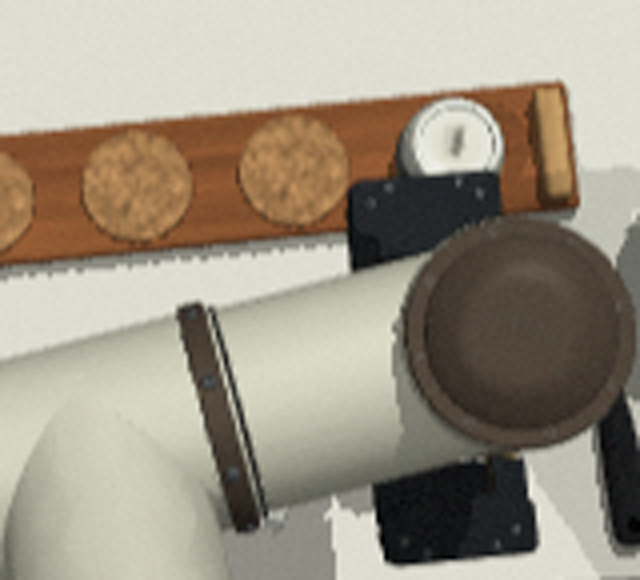

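View pics/w5.png

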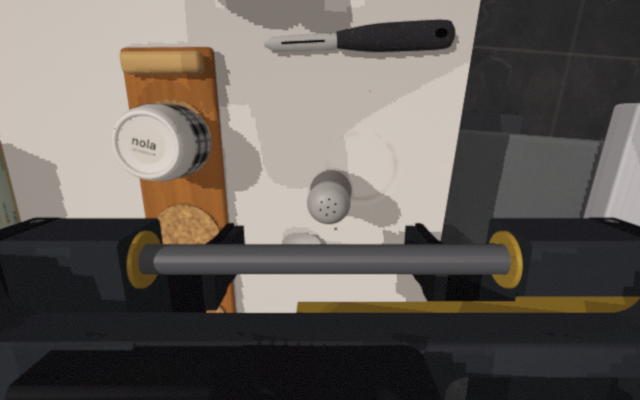

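Run:
```python
from h import *
t=ld('top0');s=ld('scene0');w=ld('w5')
R=lambda X,Y:full(X,Y,300,140,4);SR=lambda X,Y:full(X,Y,300,140,800/150)
print(tri([(t,R(171,342)),(s,SR(283,236)),(w,(327.5,207))]),atz(w,(327.5,207),.088),atz(w,(329,203.5),.078))
f=w['frame'][160:230,290:370];cv2.imwrite('pics/w5c.png',cv2.cvtColor(cv2.resize(f,(640,560),interpolation=cv2.INTER_CUBIC),cv2.COLOR_RGB2BGR))
```

```text
(array([ 0.4430174 , -0.05899147,  0.08368164]), [np.float64(0.0008000663256756471), np.float64(0.0012177611765504055), np.float64(0.00042495870197964354)]) [ 0.44352211 -0.06002126  0.088     ] [ 0.44227906 -0.06010323  0.078     ]
```

View pics/w5c.png

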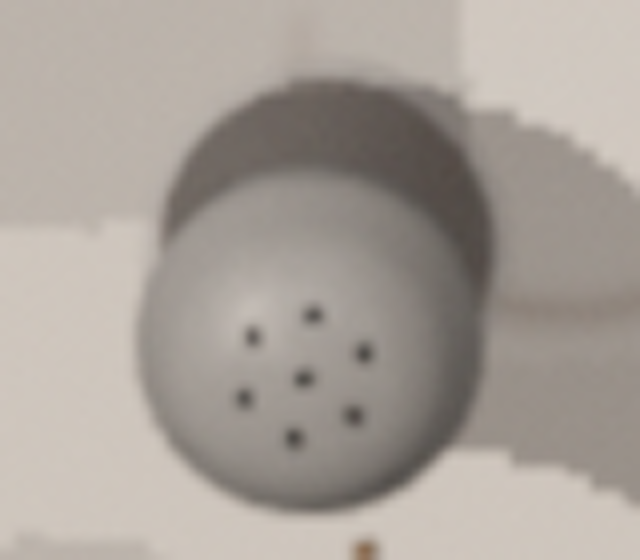

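Request:
jog_arm([
  [-1, 0.0005, 0.001, 0.008, 0, 0, 0],
  [-1, 0.0005, 0.001, 0.02, 0, 0, 0],
  [-1, 0.0005, 0.001, 0.035, 0, 0, 0],
  [-1, 0.0005, 0.001, 0.05, 0, 0, 0],
  [-1, 0.0005, 0.001, 0.062, 0, 0, 0],
  [-1, 0.0005, 0.001, 0.071, 0, 0, 0],
  [-1, 0.0005, 0.001, 0.074, 0, 0, 0],
  [-1, 0.0005, 0.001, 0.075, 0, 0, 0],
  [-0.6, 0.0005, 0.001, 0.075, 0, 0, 0],
  [-0.2, 0.0005, 0.001, 0.075, 0, 0, 0],
])

```text
time_s: 9.67
tcp_pos: [0.4439, -0.0591, 0.0563]
ee_rot: [[0.069, -0.998, 0.001], [-0.998, -0.069, 0.0], [0.0, -0.001, -1.0]]
wrist_force: [-0.3, 0.1, 0.7]
gripper_width: 0.923
```

Request:
jog_arm([
  [0.2, 0, 0, 0, 0, 0, 0],
  [0.5, 0, 0, 0, 0, 0, 0],
  [1, 0, 0, 0, 0, 0, 0],
  [1, 0, 0, 0, 0, 0, 0],
  [1, 0, 0, 0, 0, 0, 0],
  [1, 0, 0, 0, 0, 0, 0],
  [1, 0, 0, 0, 0, 0, 0],
  [1, 0, 0, 0, 0, 0, 0],
  [1, 0, 0, 0, 0, 0, 0],
  [1, 0, 0, 0, 0, 0, 0],
])

```text
time_s: 10.5
tcp_pos: [0.443, -0.0591, 0.056]
ee_rot: [[0.069, -0.998, -0.0], [-0.998, -0.069, -0.0], [0.0, 0.0, -1.0]]
wrist_force: [-0.4, -0.0, 0.4]
gripper_width: 0.326
```

Run:
```python
from h import *
D((0.5816,0.0044,0.10),-85.8)
```

```text
tcp [ 0.443  -0.0591  0.056 ] shift [-0.0538 -0.1426 -0.0441] turn [ 0.    -0.    -0.004] j [ 13.3  14.8 -34.8  -0.  -40.4  -9.4] F [-0.4 -0.   0.4] w 0.326 t 10.5
```

Request:
jog_arm([
  [1, 0, 0, -0.005, 0, 0, 0],
  [1, 0, 0, -0.015, 0, 0, 0],
  [1, 0, 0, -0.03, 0, 0, 0],
  [1, 0, 0, -0.048, 0, 0, 0],
  [1, -0.002, -0.005, -0.06, 0, 0, 0],
  [1, -0.008, -0.022, -0.066, 0, 0, 0],
  [1, -0.018, -0.048, -0.067, 0, 0, 0],
  [1, -0.03, -0.08, -0.067, 0, 0, 0],
  [1, -0.041, -0.11, -0.067, 0, 0, 0],
  [1, -0.048, -0.13, -0.067, 0, 0, 0],
])

```text
time_s: 11.33
tcp_pos: [0.5723, -0.0011, 0.1234]
ee_rot: [[0.07, -0.998, 0.002], [-0.998, -0.07, 0.0], [-0.0, -0.002, -1.0]]
wrist_force: [1.1, -0.8, -0.3]
gripper_width: 0.328
```

Run:
```python
from h import *
D((0.5816,0.0044,0.071),-85.8)
cap('wrist','w6')
```

```text
tcp [ 0.5723 -0.0011  0.1234] shift [-0.0048 -0.0096  0.0524] turn [-0.002  0.    -0.004] j [ 16.1  20.7 -13.4   0.  -55.8 -12.1] F [ 1.1 -0.8 -0.3] w 0.328 t 11.33
```

View pics/w6.png

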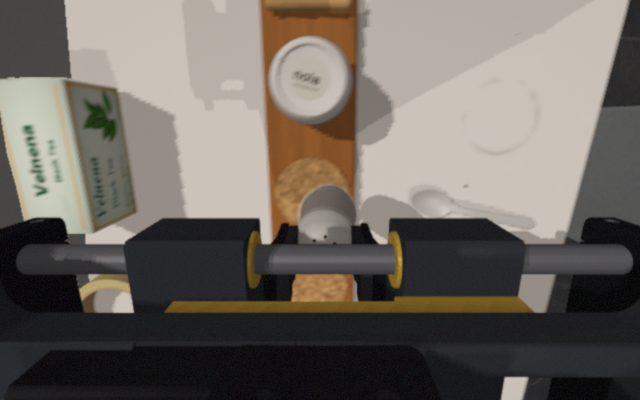

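Request:
jog_arm([
  [1, -0.003, -0.007, 0.002, 0, 0, 0],
  [1, -0.0055, -0.012, 0.008, 0, 0, 0],
  [1, -0.0058, -0.0126, 0.018, 0, 0, 0],
  [1, -0.0058, -0.0126, 0.028, 0, 0, 0],
  [1, -0.0058, -0.0126, 0.037, 0, 0, 0],
  [1, -0.0058, -0.0126, 0.043, 0, 0, 0],
  [1, -0.0058, -0.0126, 0.046, 0, 0, 0],
  [1, -0.0058, -0.0126, 0.048, 0, 0, 0],
  [1, -0.0058, -0.0126, 0.0495, 0, 0, 0],
  [1, -0.0058, -0.0126, 0.05, 0, 0, 0],
])

```text
time_s: 12.22
tcp_pos: [0.5819, 0.0044, 0.0732]
ee_rot: [[0.069, -0.998, 0.0], [-0.998, -0.069, 0.0], [-0.0, -0.0, -1.0]]
wrist_force: [-0.5, -0.4, -0.9]
gripper_width: 0.328
```

Run:
```python
from h import *
D((0.5816,0.0044,0.071),-85.8)
```

```text
tcp [0.5819 0.0044 0.0732] shift [-0.      0.0003  0.0022] turn [-0.     0.    -0.004] j [ 16.4  24.7 -15.3   0.  -50.  -12.4] F [-0.5 -0.4 -0.9] w 0.328 t 12.22
```

Request:
jog_arm([
  [1, 0, 0, 0.0007, 0, 0, 0],
  [1, 0, 0, 0.0014, 0, 0, 0],
  [1, 0, 0, 0.002, 0, 0, 0],
  [1, 0, 0, 0.0022, 0, 0, 0],
  [1, 0, 0, 0.0022, 0, 0, 0],
  [0.5, 0, 0, 0.0022, 0, 0, 0],
  [0, 0, 0, 0.0022, 0, 0, 0],
  [-0.5, 0, 0, 0.0022, 0, 0, 0],
  [-1, 0, 0, 0.0022, 0, 0, 0],
  [-1, 0, 0, 0.0022, 0, 0, 0],
])

```text
time_s: 13.05
tcp_pos: [0.5819, 0.0045, 0.071]
ee_rot: [[0.069, -0.998, 0.0], [-0.998, -0.069, 0.0], [-0.0, -0.0, -1.0]]
wrist_force: [0.8, 0.2, -0.0]
gripper_width: 0.542
```

Request:
jog_arm([
  [-1, 0, 0, 0, 0, 0, 0],
  [-1, 0, 0, 0, 0, 0, 0],
  [-1, 0, 0, 0, 0, 0, 0],
  [-1, 0, 0, 0, 0, 0, 0],
  [-1, 0, 0, -0.005, 0, 0, 0],
  [-1, 0, 0, -0.02, 0, 0, 0],
  [-1, 0, 0, -0.045, 0, 0, 0],
  [-1, 0, 0, -0.075, 0, 0, 0],
  [-1, 0, 0, -0.105, 0, 0, 0],
  [-1, 0, 0, -0.12, 0, 0, 0],
])

```text
time_s: 13.88
tcp_pos: [0.5836, 0.0044, 0.1956]
ee_rot: [[0.07, -0.998, 0.007], [-0.998, -0.07, 0.0], [0.0, -0.007, -1.0]]
wrist_force: [1.0, 0.6, 0.1]
gripper_width: 0.999
```

Run:
```python
from h import *
D((0.4509,-0.302,0.19),-85.8)
D((0.4509,-0.302,0.19),-175)
D((0.4509,-0.302,0.19),5)
w=cap('wrist','w7')
for p in [(.589,-.0953,.067),(.5816,.0044,.105)]: print(np.round(proj(w,p),1))
```

```text
tcp [0.5836 0.0044 0.1956] shift [0.2964 0.1538 0.0045] turn [-0.007 -0.    -0.004] j [ 16.4  18.   -6.3   0.1 -65.4 -12.4] F [1.  0.6 0.1] w 0.999 t 13.88
tcp [0.5836 0.0044 0.1956] shift [0.2964 0.1538 0.0045] turn [-0.005  0.005  1.553] j [ 16.4  18.   -6.3   0.1 -65.4 -12.4] F [1.  0.6 0.1] w 0.999 t 13.88
tcp [0.5836 0.0044 0.1956] shift [0.2964 0.1538 0.0045] turn [-0.005 -0.005 -1.588] j [ 16.4  18.   -6.3   0.1 -65.4 -12.4] F [1.  0.6 0.1] w 0.999 t 13.88
[327.1  80.5]
[327.4 194.3]
```

View pics/w7.png

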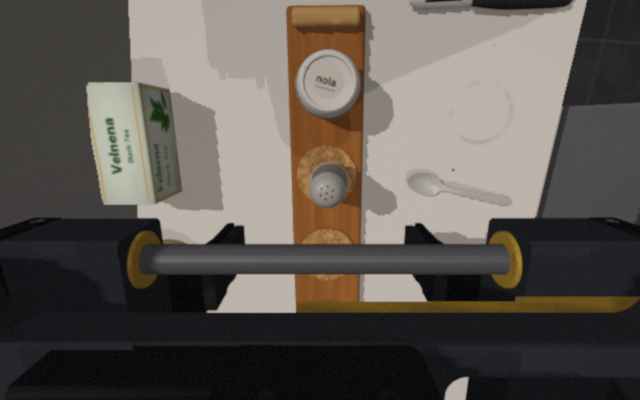

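Run:
```python
from h import *
w=ld('w7'); f=cv2.cvtColor(w['frame'],cv2.COLOR_RGB2BGR)[20:230,250:410]
k=4
g=cv2.resize(f,None,fx=k,fy=k,interpolation=cv2.INTER_CUBIC)[:, :]
def circ(c,r,z,col):
    for a in np.linspace(0,2*np.pi,60):
        u,v=proj(w,(c[0]+r*np.cos(a),c[1]+r*np.sin(a),z)); cv2.circle(g,(int((u-250+.5)*k),int((v-20+.5)*k)),1,col,-1)
S=[(.5667,.2039),(.5742,.1042),(.5816,.0044),(.589,-.0953)]
for c in S: circ(c,.035,.015,(0,255,0))
circ(S[2],.019,.015,(255,0,0)); circ(S[2],.017,.090,(0,0,255)); circ(S[2],.002,.105,(0,0,255)); circ(S[3],.033,.0155,(255,0,0));circ(S[3],.0285,.065,(0,0,255))
cv2.imwrite('pics/w7o.png',cv2.resize(g,(457,600)))
```

```text
(no output)
```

View pics/w7o.png

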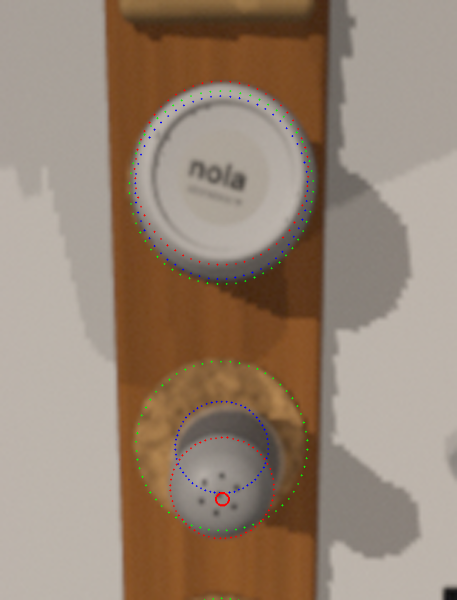

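Request:
jog_arm([
  [-1, 0.01, 0.012, 0, 0, 0, 0.08],
  [-1, 0.03, 0.035, 0, 0, 0, 0.2],
  [-1, 0.055, 0.06, 0, 0, 0, 0.32],
  [-1, 0.08, 0.085, 0, 0, 0, 0.44],
  [-1, 0.11, 0.105, 0, 0, 0, 0.56],
  [-1, 0.14, 0.12, 0, 0, 0, 0.68],
  [-1, 0.17, 0.135, 0, 0, 0, 0.8],
  [-1, 0.2, 0.145, 0, 0, 0, 0.92],
  [-1, 0.225, 0.152, 0, 0, 0, 1.04],
  [-1, 0.25, 0.154, 0, 0, 0, 1.16],
])

```text
time_s: 14.77
tcp_pos: [0.444, -0.257, 0.1913]
ee_rot: [[-0.89, -0.456, 0.0], [-0.456, 0.89, 0.0], [-0.0, -0.0, -1.0]]
wrist_force: [1.5, 0.1, 0.0]
gripper_width: 1.002
```

Run:
```python
from h import *
D((0.4509,-0.302,0.19),-175)
D((0.4509,-0.282,0.19),-175)
```

```text
tcp [ 0.444  -0.257   0.1913] shift [ 0.0143 -0.0433  0.0013] turn [0.    0.    0.386] j [-11.9  11.5 -15.8  -0.  -62.7 -51. ] F [1.5 0.1 0. ] w 1.002 t 14.77
tcp [ 0.444  -0.257   0.1913] shift [ 0.0052 -0.0255  0.0013] turn [0.    0.    0.386] j [-11.9  11.5 -15.8  -0.  -62.7 -51. ] F [1.5 0.1 0. ] w 1.002 t 14.77
```

Request:
jog_arm([
  [-1, 0.003, -0.01, 0, 0, 0, 0.08],
  [-1, 0.008, -0.024, 0, 0, 0, 0.18],
  [-1, 0.012, -0.037, 0, 0, 0, 0.28],
  [-1, 0.0143, -0.043, 0, 0, 0, 0.36],
  [-1, 0.0143, -0.0433, 0, 0, 0, 0.386],
  [-1, 0.0143, -0.0433, 0, 0, 0, 0.386],
  [-1, 0.0143, -0.0433, 0, 0, 0, 0.386],
  [-1, 0.0143, -0.0433, 0, 0, 0, 0.386],
  [-1, 0.0143, -0.0433, 0, 0, 0, 0.386],
  [-1, 0.0143, -0.0433, 0, 0, 0, 0.386],
])

```text
time_s: 15.6
tcp_pos: [0.4527, -0.3004, 0.191]
ee_rot: [[-0.996, -0.094, 0.0], [-0.094, 0.996, -0.0], [-0.0, -0.0, -1.0]]
wrist_force: [0.2, 0.1, -0.1]
gripper_width: 0.998
```

Run:
```python
from h import *
D((0.4509,-0.302,0.061),-175)
w=cap('wrist','w8');t=cap('top','t8')
for p in [(.4509,-.302,.105)]: print(np.round(proj(w,p),1))
f=t['frame'][120:220,220:400];cv2.imwrite('pics/t8c.png',cv2.cvtColor(cv2.resize(f,(720,400),interpolation=cv2.INTER_CUBIC),cv2.COLOR_RGB2BGR))
```

```text
tcp [ 0.4527 -0.3004  0.191 ] shift [ 0.002  -0.0015  0.13  ] turn [-0.     0.     0.007] j [-16.5  14.5 -11.9  -0.  -63.6 -68.1] F [ 0.2  0.1 -0.1] w 0.998 t 15.6
[322.8 192.7]
```

View pics/w8.png

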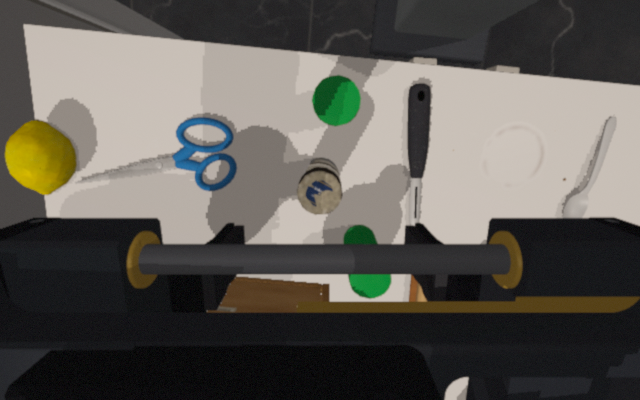

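View pics/t8c.png

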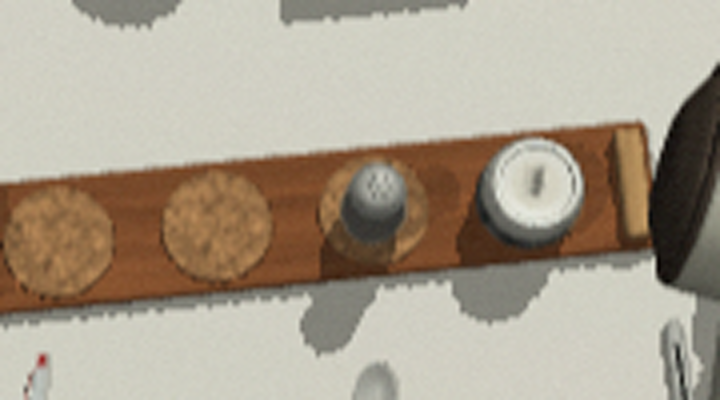

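```bash
cat >> h.py <<'E'
S=[(.5667,.2039),(.5742,.1042),(.5816,.0044),(.589,-.0953)]
def overlay(c,x0,y0,x1,y1,k,circs,fn):
    g=cv2.resize(cv2.cvtColor(c['frame'],cv2.COLOR_RGB2BGR)[y0:y1,x0:x1],None,fx=k,fy=k,interpolation=cv2.INTER_CUBIC)
    for p,r,z,col in circs:
        for a in np.linspace(0,2*np.pi,50):
            u,v=proj(c,(p[0]+r*np.cos(a),p[1]+r*np.sin(a),z)); cv2.circle(g,(int((u-x0+.5)*k),int((v-y0+.5)*k)),1,col,-1)
    cv2.imwrite('pics/'+fn+'.png',g)
E
python3 - <<'E'
from h import *
t=ld('top0')
R,G,B=(0,0,255),(0,255,0),(255,0,0)
overlay(ld('t8'),285,150,375,200,8,[(S[2],.035,.015,G),(S[3],.0285,.065,R),(S[2],.017,.089,R),(S[2],.0215,.045,B),(S[3],.033,.0155,B)],'t8o')
overlay(t,320,210,365,250,14,[((.443,-.0592),.017,.074,R),((.443,-.0592),.0215,.03,B)],'t0salt')
E
```

```text
(no output)
```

View pics/t8o.png

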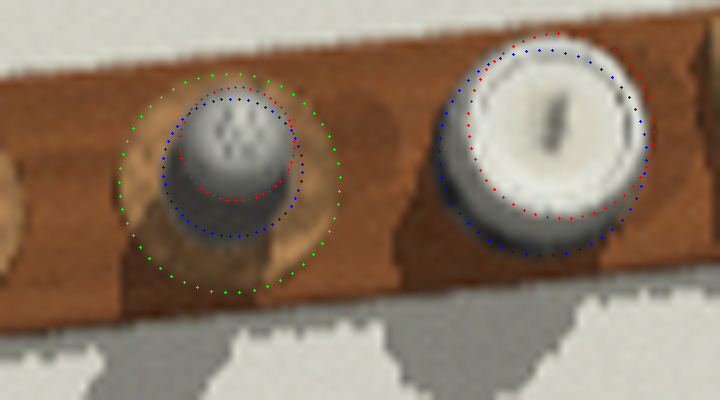

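View pics/t0salt.png

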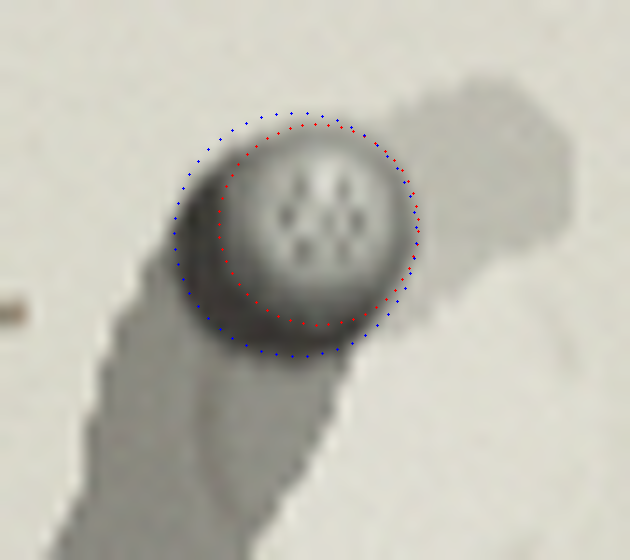

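Request:
jog_arm([
  [-1, 0.001, -0.001, 0.008, 0, 0, 0],
  [-1, 0.002, -0.0025, 0.025, 0, 0, 0],
  [-1, 0.002, -0.0025, 0.05, 0, 0, 0],
  [-1, 0.002, -0.0025, 0.075, 0, 0, 0],
  [-1, 0.002, -0.0025, 0.098, 0, 0, 0],
  [-1, 0.002, -0.0025, 0.115, 0, 0, 0],
  [-1, 0.002, -0.0025, 0.125, 0, 0, 0],
  [-1, 0.002, -0.0025, 0.129, 0, 0, 0],
  [-0.6, 0.002, -0.0025, 0.13, 0, 0, 0],
  [-0.2, 0.002, -0.0025, 0.13, 0, 0, 0],
])

```text
time_s: 16.53
tcp_pos: [0.4515, -0.3036, 0.0613]
ee_rot: [[-0.996, -0.094, 0.001], [-0.094, 0.996, -0.001], [-0.001, -0.001, -1.0]]
wrist_force: [0.5, -0.4, 0.5]
gripper_width: 0.92
```

Request:
jog_arm([
  [0.2, 0, 0, 0, 0, 0, 0],
  [0.5, 0, 0, 0, 0, 0, 0],
  [1, 0, 0, 0, 0, 0, 0],
  [1, 0, 0, 0, 0, 0, 0],
  [1, 0, 0, 0, 0, 0, 0],
  [1, 0, 0, 0, 0, 0, 0],
  [1, 0, 0, 0, 0, 0, 0],
  [1, 0, 0, 0, 0, 0, 0],
  [1, 0, 0, 0, 0, 0, 0],
  [1, 0, 0, 0, 0, 0, 0],
])

```text
time_s: 17.37
tcp_pos: [0.4511, -0.3034, 0.0611]
ee_rot: [[-0.996, -0.094, 0.0], [-0.094, 0.996, -0.0], [-0.0, -0.0, -1.0]]
wrist_force: [-0.5, 0.4, 1.2]
gripper_width: 0.46
```

Run:
```python
from h import *
D((0.5742,0.1042,0.2),-85.8)
w=cap('wrist','w9')
```

```text
tcp [ 0.4511 -0.3034  0.0611] shift [-0.1608  0.3943 -0.139 ] turn [-1.00e-03  0.00e+00 -1.55e+00] j [-16.8  22.4 -21.5   0.  -46.1 -67.8] F [-0.5  0.4  1.2] w 0.46 t 17.37
```

View pics/w9.png

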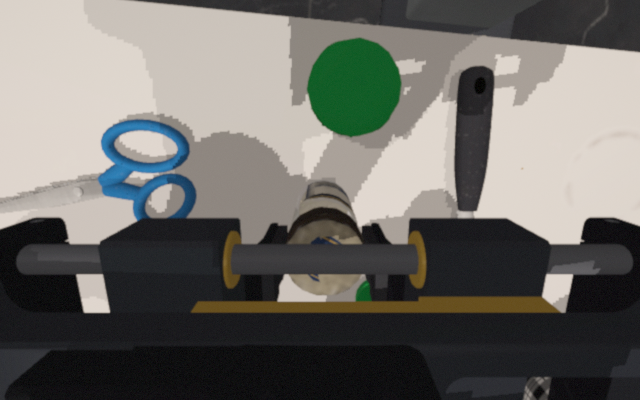

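Request:
jog_arm([
  [1, 0, 0, -0.004, 0, 0, 0],
  [1, 0, 0, -0.012, 0, 0, 0],
  [1, 0, 0, -0.025, 0, 0, 0],
  [1, 0, 0, -0.045, 0, 0, 0],
  [1, 0, 0, -0.068, 0, 0, 0],
  [1, 0, 0, -0.092, 0, 0, 0],
  [1, 0, 0, -0.112, 0, 0, 0],
  [1, 0, 0, -0.124, 0, 0, 0],
  [1, 0, 0, -0.13, 0, 0, 0],
  [1, 0, 0, -0.13, 0, 0, 0],
])

```text
time_s: 18.25
tcp_pos: [0.4515, -0.3035, 0.1926]
ee_rot: [[-0.996, -0.094, 0.003], [-0.094, 0.996, -0.001], [-0.003, -0.001, -1.0]]
wrist_force: [0.9, 0.4, -1.3]
gripper_width: 0.459
```

Run:
```python
from h import *
D((0.5742,0.1042,0.19),-85.8)
D((0.46,-0.05,0.19),-130)
```

```text
tcp [ 0.4515 -0.3035  0.1926] shift [-0.1603  0.3944  0.0025] turn [-3.00e-03  1.00e-03 -1.55e+00] j [-16.8  14.4 -11.8   0.  -63.7 -67.8] F [ 0.9  0.4 -1.3] w 0.459 t 18.25
tcp [ 0.4515 -0.3035  0.1926] shift [-0.0322  0.2516  0.0023] turn [-0.002  0.002 -0.779] j [-16.8  14.4 -11.8   0.  -63.7 -67.8] F [ 0.9  0.4 -1.3] w 0.459 t 18.25
```

Request:
jog_arm([
  [1, -0.001, 0.006, 0, 0, 0, -0.02],
  [1, -0.003, 0.022, 0, 0, 0, -0.07],
  [1, -0.006, 0.048, 0, 0, 0, -0.15],
  [1, -0.01, 0.08, 0, 0, 0, -0.25],
  [1, -0.014, 0.113, 0, 0, 0, -0.36],
  [1, -0.019, 0.147, 0, 0, 0, -0.47],
  [1, -0.023, 0.18, 0, 0, 0, -0.57],
  [1, -0.028, 0.212, 0, 0, 0, -0.67],
  [1, -0.031, 0.238, 0, 0, 0, -0.74],
  [1, -0.032, 0.252, 0, 0, 0, -0.78],
])

```text
time_s: 19.08
tcp_pos: [0.4581, -0.0468, 0.1895]
ee_rot: [[-0.637, -0.771, -0.003], [-0.771, 0.637, 0.0], [0.002, 0.002, -1.0]]
wrist_force: [0.4, -0.5, -1.4]
gripper_width: 0.463
```

Run:
```python
from h import *
D((0.5742,0.1042,0.19),-85.8)
```

```text
tcp [ 0.4581 -0.0468  0.1895] shift [-0.1903  0.0067 -0.0007] turn [ 0.003 -0.001 -0.764] j [ 14.4   6.4 -22.4  -0.1 -61.4 -54. ] F [ 0.4 -0.5 -1.4] w 0.463 t 19.08
```

Request:
jog_arm([
  [1, -0.005, 0, 0, 0, 0, -0.03],
  [1, -0.02, 0, 0, 0, 0, -0.1],
  [1, -0.045, 0.001, 0, 0, 0, -0.2],
  [1, -0.073, 0.002, 0, 0, 0, -0.31],
  [1, -0.102, 0.003, 0, 0, 0, -0.42],
  [1, -0.13, 0.004, 0, 0, 0, -0.53],
  [1, -0.157, 0.005, 0, 0, 0, -0.63],
  [1, -0.176, 0.006, 0, 0, 0, -0.71],
  [1, -0.187, 0.0067, 0, 0, 0, -0.755],
  [1, -0.19, 0.0067, 0, 0, 0, -0.764],
])

```text
time_s: 19.92
tcp_pos: [0.5765, 0.1015, 0.1889]
ee_rot: [[0.069, -0.998, -0.003], [-0.998, -0.069, -0.001], [0.001, 0.003, -1.0]]
wrist_force: [-0.2, 0.2, -1.1]
gripper_width: 0.461
```

Run:
```python
from h import *
D((0.5742,0.1042,0.076),-85.8)
```

```text
tcp [0.5765 0.1015 0.1889] shift [-0.0029  0.0018  0.1129] turn [ 0.003 -0.001 -0.004] j [ 25.8  18.7  -6.1  -0.  -65.3 -21.8] F [-0.2  0.2 -1.1] w 0.461 t 19.92
```

Request:
jog_arm([
  [1, -0.001, 0.0005, 0.008, 0, 0, 0],
  [1, -0.002, 0.001, 0.025, 0, 0, 0],
  [1, -0.002, 0.001, 0.045, 0, 0, 0],
  [1, -0.002, 0.001, 0.065, 0, 0, 0],
  [1, -0.002, 0.001, 0.083, 0, 0, 0],
  [1, -0.002, 0.001, 0.096, 0, 0, 0],
  [1, -0.002, 0.001, 0.104, 0, 0, 0],
  [1, -0.002, 0.001, 0.108, 0, 0, 0],
  [1, -0.002, 0.001, 0.11, 0, 0, 0],
  [1, -0.002, 0.001, 0.11, 0, 0, 0],
])

```text
time_s: 20.75
tcp_pos: [0.5749, 0.1022, 0.0809]
ee_rot: [[0.066, -0.998, 0.0], [-0.998, -0.066, -0.0], [0.0, -0.0, -1.0]]
wrist_force: [0.9, 0.7, -0.2]
gripper_width: 0.461
```

Run:
```python
from h import *
D((0.5742,0.1042,0.076),-85.8)
```

```text
tcp [0.5749 0.1022 0.0809] shift [-0.002   0.0005  0.0049] turn [-0.    -0.    -0.007] j [ 26.   24.4 -14.5   0.  -51.1 -22.2] F [ 0.9  0.7 -0.2] w 0.461 t 20.75
```

Request:
jog_arm([
  [1, -0.001, 0.0005, 0.0005, 0, 0, 0],
  [1, -0.002, 0.0005, 0.001, 0, 0, 0],
  [1, -0.002, 0.0005, 0.0017, 0, 0, 0],
  [1, -0.002, 0.0005, 0.0024, 0, 0, 0],
  [1, -0.002, 0.0005, 0.003, 0, 0, 0],
  [1, -0.002, 0.0005, 0.0036, 0, 0, 0],
  [1, -0.002, 0.0005, 0.0042, 0, 0, 0],
  [1, -0.002, 0.0005, 0.0047, 0, 0, 0],
  [1, -0.002, 0.0005, 0.0047, 0, 0, 0],
  [1, -0.002, 0.0005, 0.0047, 0, 0, 0],
])

```text
time_s: 21.58
tcp_pos: [0.5743, 0.1045, 0.0761]
ee_rot: [[0.067, -0.998, 0.0], [-0.998, -0.067, -0.0], [0.0, -0.0, -1.0]]
wrist_force: [-0.5, -0.5, 0.1]
gripper_width: 0.457
```

Request:
jog_arm([
  [0.5, 0, 0, 0, 0, 0, 0],
  [0, 0, 0, 0, 0, 0, 0],
  [-0.5, 0, 0, 0, 0, 0, 0],
  [-1, 0, 0, 0, 0, 0, 0],
  [-1, 0, 0, 0, 0, 0, 0],
  [-1, 0, 0, 0, 0, 0, 0],
  [-1, 0, 0, 0, 0, 0, 0],
  [-1, 0, 0, -0.005, 0, 0, 0],
  [-1, 0, 0, -0.02, 0, 0, 0],
  [-1, 0, 0, -0.05, 0, 0, 0],
])

```text
time_s: 22.42
tcp_pos: [0.5717, 0.1036, 0.1234]
ee_rot: [[0.066, -0.998, -0.008], [-0.998, -0.066, -0.003], [0.002, 0.008, -1.0]]
wrist_force: [-0.1, 0.3, 0.2]
gripper_width: 0.971
```

Request:
jog_arm([
  [-1, 0, 0, -0.03, 0, 0, 0],
  [-1, 0, 0, -0.07, 0, 0, 0],
  [-1, 0, 0, -0.105, 0, 0, 0],
  [-1, 0, 0, -0.125, 0, 0, 0],
  [-1, 0, 0, -0.13, 0, 0, 0],
  [-1, 0, 0, -0.13, 0, 0, 0],
  [-1, 0, 0, -0.13, 0, 0, 0],
  [-1, 0, 0, -0.13, 0, 0, 0],
  [-1, 0, 0, -0.13, 0, 0, 0],
  [-1, 0, 0, -0.13, 0, 0, 0],
])

```text
time_s: 23.25
tcp_pos: [0.5737, 0.1043, 0.2546]
ee_rot: [[0.067, -0.998, -0.003], [-0.998, -0.067, -0.001], [0.001, 0.003, -1.0]]
wrist_force: [0.4, -0.1, 0.1]
gripper_width: 0.995
```

Run:
```python
from h import *
D((0.4474,0.3557,0.26),-85.8)
w=cap('wrist','w10')
R,G,B=(0,0,255),(0,255,0),(255,0,0)
overlay(w,250,20,410,230,3,[(S[1],.035,.015,G),(S[2],.035,.015,G),(S[1],.0205,.12,R),(S[2],.002,.105,R),(S[2],.0215,.045,B),(S[3],.0285,.065,R)],'w10o')
```

```text
tcp [0.5737 0.1043 0.2546] shift [-0.2593  0.1092 -0.0053] turn [ 0.003 -0.001 -0.006] j [ 26.2  16.2  -0.3  -0.  -73.7 -22.4] F [ 0.4 -0.1  0.1] w 0.995 t 23.25
```

View pics/w10o.png

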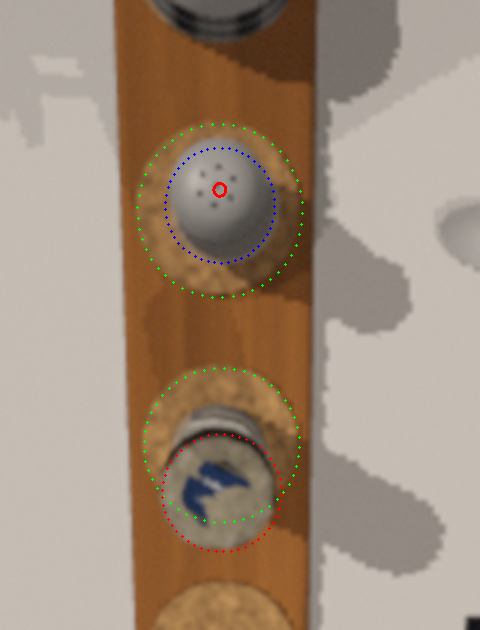

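Request:
jog_arm([
  [-1, -0.01, 0.004, -0.005, 0, 0, 0],
  [-1, -0.03, 0.013, -0.005, 0, 0, 0],
  [-1, -0.06, 0.025, -0.005, 0, 0, 0],
  [-1, -0.095, 0.04, -0.005, 0, 0, 0],
  [-1, -0.13, 0.055, -0.005, 0, 0, 0],
  [-1, -0.165, 0.07, -0.005, 0, 0, 0],
  [-1, -0.2, 0.084, -0.005, 0, 0, 0],
  [-1, -0.23, 0.097, -0.005, 0, 0, 0],
  [-1, -0.252, 0.106, -0.005, 0, 0, 0],
  [-1, -0.2593, 0.109, -0.005, 0, 0, 0],
])

```text
time_s: 24.13
tcp_pos: [0.4462, 0.3592, 0.2612]
ee_rot: [[0.071, -0.997, -0.0], [-0.997, -0.071, 0.001], [-0.001, -0.0, -1.0]]
wrist_force: [0.5, -0.2, 0.1]
gripper_width: 0.999
```

Run:
```python
from h import *
D((0.4475,0.3557,0.116),-85.8)
w=cap('wrist','w11')
R,G,B=(0,0,255),(0,255,0),(255,0,0)
overlay(w,270,150,390,250,6,[((.4475,.3557),.002,.168,R),((.4475,.3557),.0245,.135,R),((.4475,.3557),.029,.0,B)],'w11o')
```

```text
tcp [0.4462 0.3592 0.2612] shift [ 0.0037 -0.0011  0.1452] turn [-0.     0.001 -0.002] j [ 55.   14.8  -1.2  -0.  -74.  -51. ] F [ 0.5 -0.2  0.1] w 0.999 t 24.13
```

View pics/w11o.png

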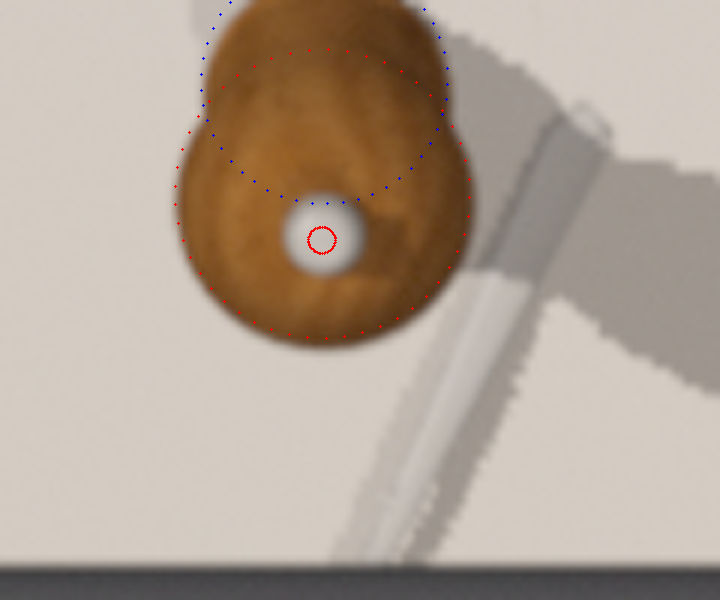

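Request:
jog_arm([
  [-1, 0.001, -0.0005, 0.01, 0, 0, 0],
  [-1, 0.002, -0.0005, 0.03, 0, 0, 0],
  [-1, 0.002, -0.0005, 0.055, 0, 0, 0],
  [-1, 0.002, -0.0005, 0.08, 0, 0, 0],
  [-1, 0.002, -0.0005, 0.105, 0, 0, 0],
  [-1, 0.002, -0.0005, 0.125, 0, 0, 0],
  [-1, 0.002, -0.0005, 0.138, 0, 0, 0],
  [-1, 0.002, -0.0005, 0.143, 0, 0, 0],
  [-1, 0.002, -0.0005, 0.1445, 0, 0, 0],
  [-0.6, 0.002, -0.0005, 0.1445, 0, 0, 0],
])

```text
time_s: 25.02
tcp_pos: [0.4493, 0.3532, 0.1167]
ee_rot: [[0.066, -0.998, 0.0], [-0.998, -0.066, -0.0], [0.0, -0.0, -1.0]]
wrist_force: [0.6, 0.2, 0.5]
gripper_width: 0.978
```

Run:
```python
from h import *
D((0.4475,0.3557,0.116),-85.8)
```

```text
tcp [0.4493 0.3532 0.1167] shift [-0.0026  0.0017  0.0007] turn [-0.    -0.    -0.007] j [ 54.4  21.1 -13.9   0.  -55.  -50.7] F [0.6 0.2 0.5] w 0.978 t 25.02
```

Request:
jog_arm([
  [-0.6, -0.0015, 0.001, 0.0005, 0, 0, 0],
  [-0.4, -0.0025, 0.0015, 0.0005, 0, 0, 0],
  [0, -0.0025, 0.0015, 0.0005, 0, 0, 0],
  [0.5, -0.0025, 0.0015, 0.0005, 0, 0, 0],
  [1, -0.0025, 0.0015, 0.0005, 0, 0, 0],
  [1, -0.0025, 0.0015, 0.0005, 0, 0, 0],
  [1, -0.0025, 0.0015, 0.0005, 0, 0, 0],
  [1, -0.0025, 0.0015, 0.0005, 0, 0, 0],
  [1, -0.0025, 0.0015, 0.0005, 0, 0, 0],
  [1, -0.0025, 0.0015, 0.0005, 0, 0, 0],
])

```text
time_s: 25.85
tcp_pos: [0.4471, 0.3564, 0.1163]
ee_rot: [[0.067, -0.998, 0.0], [-0.998, -0.067, 0.0], [-0.0, -0.0, -1.0]]
wrist_force: [-0.4, 0.1, 1.8]
gripper_width: 0.52
```

Run:
```python
from h import *
D((0.5667,0.2039,0.25),-85.8)
```

```text
tcp [0.4471 0.3564 0.1163] shift [ 0.1602 -0.1091 -0.1337] turn [-0.     0.    -0.006] j [ 54.8  21.1 -13.9  -0.  -55.  -50.9] F [-0.4  0.1  1.8] w 0.52 t 25.85
```

Request:
jog_arm([
  [1, 0, 0, -0.004, 0, 0, 0],
  [1, 0, 0, -0.012, 0, 0, 0],
  [1, 0, 0, -0.025, 0, 0, 0],
  [1, 0, 0, -0.045, 0, 0, 0],
  [1, 0, 0, -0.068, 0, 0, 0],
  [1, 0, 0, -0.09, 0, 0, 0],
  [1, 0, 0, -0.108, 0, 0, 0],
  [1, 0, 0, -0.12, 0, 0, 0],
  [1, 0, 0, -0.125, 0, 0, 0],
  [1, 0, 0, -0.125, 0, 0, 0],
])

```text
time_s: 26.68
tcp_pos: [0.4475, 0.3567, 0.2427]
ee_rot: [[0.067, -0.998, 0.002], [-0.998, -0.067, 0.002], [-0.002, -0.002, -1.0]]
wrist_force: [-0.2, 0.0, -1.6]
gripper_width: 0.518
```

Run:
```python
from h import *
D((0.5667,0.2046,0.24),-85.8)
cap('scene','s12')
```

```text
tcp [0.4475 0.3567 0.2427] shift [ 0.1597 -0.1088  0.0025] turn [-0.002  0.002 -0.006] j [ 54.8  15.2  -3.2   0.  -71.4 -50.9] F [-0.2  0.  -1.6] w 0.518 t 26.68
```

View pics/s12.png

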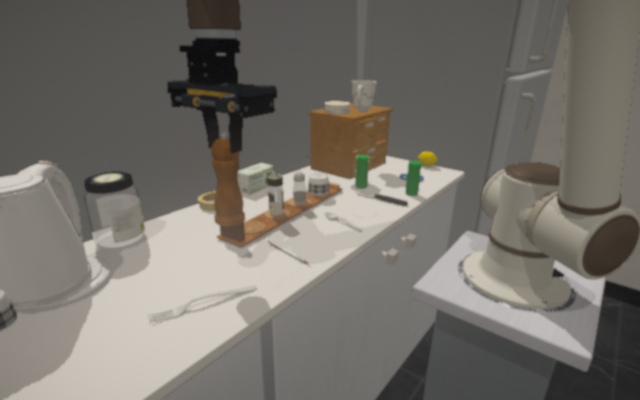

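Request:
jog_arm([
  [1, 0.004, -0.003, 0, 0, 0, 0],
  [1, 0.015, -0.01, 0, 0, 0, 0],
  [1, 0.033, -0.022, 0, 0, 0, 0],
  [1, 0.056, -0.038, 0, 0, 0, 0],
  [1, 0.08, -0.055, 0, 0, 0, 0],
  [1, 0.105, -0.072, 0, 0, 0, 0],
  [1, 0.128, -0.087, 0, 0, 0, 0],
  [1, 0.146, -0.099, 0, 0, 0, 0],
  [1, 0.156, -0.106, 0, 0, 0, 0],
  [1, 0.1595, -0.109, 0, 0, 0, 0],
])

```text
time_s: 27.57
tcp_pos: [0.5673, 0.2021, 0.2401]
ee_rot: [[0.064, -0.998, -0.002], [-0.998, -0.064, -0.001], [0.001, 0.002, -1.0]]
wrist_force: [-0.1, -0.1, -2.0]
gripper_width: 0.519
```

Request:
jog_arm([
  [1, 0, 0, 0.008, 0, 0, 0],
  [1, 0, 0, 0.022, 0, 0, 0],
  [1, 0, 0, 0.04, 0, 0, 0],
  [1, 0, 0, 0.06, 0, 0, 0],
  [1, 0, 0, 0.077, 0, 0, 0],
  [1, 0, 0, 0.09, 0, 0, 0],
  [1, 0, 0, 0.099, 0, 0, 0],
  [1, 0, 0, 0.103, 0, 0, 0],
  [1, 0, 0, 0.104, 0, 0, 0],
  [1, 0, 0, 0.104, 0, 0, 0],
])

```text
time_s: 28.4
tcp_pos: [0.5666, 0.205, 0.1374]
ee_rot: [[0.068, -0.998, 0.0], [-0.998, -0.068, 0.0], [-0.0, -0.0, -1.0]]
wrist_force: [-0.3, -0.0, -1.9]
gripper_width: 0.524
```

Run:
```python
from h import *
D((0.5667,0.2046,0.1313),-85.8)
```

```text
tcp [0.5666 0.205  0.1374] shift [ 0.0004 -0.0001  0.0061] turn [-0.     0.    -0.005] j [ 35.3  22.7  -8.    0.  -59.3 -31.4] F [-0.3 -0.  -1.9] w 0.524 t 28.4
```

Request:
jog_arm([
  [1, 0, 0, 0.0006, 0, 0, 0],
  [1, 0, 0, 0.0013, 0, 0, 0],
  [1, 0, 0, 0.002, 0, 0, 0],
  [1, 0, 0, 0.0027, 0, 0, 0],
  [1, 0, 0, 0.0034, 0, 0, 0],
  [1, 0, 0, 0.0041, 0, 0, 0],
  [1, 0, 0, 0.0048, 0, 0, 0],
  [1, 0, 0, 0.0055, 0, 0, 0],
  [1, 0, 0, 0.006, 0, 0, 0],
  [1, 0, 0, 0.006, 0, 0, 0],
])

```text
time_s: 29.23
tcp_pos: [0.5666, 0.2044, 0.1314]
ee_rot: [[0.067, -0.998, 0.0], [-0.998, -0.067, -0.0], [0.0, -0.0, -1.0]]
wrist_force: [-0.5, 0.5, 0.5]
gripper_width: 0.518
```

Request:
jog_arm([
  [0.5, 0, 0, 0, 0, 0, 0],
  [0, 0, 0, 0, 0, 0, 0],
  [-0.5, 0, 0, 0, 0, 0, 0],
  [-1, 0, 0, 0, 0, 0, 0],
  [-1, 0, 0, 0, 0, 0, 0],
  [-1, 0, 0, 0, 0, 0, 0],
  [-1, 0, 0, 0, 0, 0, 0],
  [-1, 0, 0, 0, 0, 0, 0],
  [-1, 0, 0, -0.005, 0, 0, 0],
  [-1, 0, 0, -0.02, 0, 0, 0],
])

```text
time_s: 30.07
tcp_pos: [0.5651, 0.2038, 0.1493]
ee_rot: [[0.066, -0.998, -0.005], [-0.998, -0.066, -0.002], [0.002, 0.005, -1.0]]
wrist_force: [-0.1, -0.5, -0.2]
gripper_width: 0.975
```

Request:
jog_arm([
  [-1, 0, 0, -0.025, 0, 0, 0],
  [-1, 0, 0, -0.06, 0, 0, 0],
  [-1, 0, 0, -0.09, 0, 0, 0],
  [-1, 0, 0, -0.11, 0, 0, 0],
  [-1, 0, 0.01, -0.115, 0, 0, 0],
  [-1, 0, 0.03, -0.115, 0, 0, 0],
  [-1, 0, 0.06, -0.115, 0, 0, 0],
  [-1, 0, 0.09, -0.115, 0, 0, 0],
  [-1, 0, 0.115, -0.115, 0, 0, 0],
  [-1, 0, 0.12, -0.115, 0, 0, 0],
])

```text
time_s: 30.9
tcp_pos: [0.443, 0.1953, 0.2661]
ee_rot: [[0.068, -0.998, -0.002], [-0.998, -0.068, 0.0], [-0.0, 0.002, -1.0]]
wrist_force: [0.2, -1.1, -0.4]
gripper_width: 0.999
```

Run:
```python
from h import *
D((0.45,-0.15,0.26),-120)
c=cap('scene','s13');cap('wrist','w13')
R,G,B=(0,0,255),(0,255,0),(255,0,0)
overlay(c,200,130,360,250,5,[(S[0],.029,.015,B),(S[0],.0245,.15,R),(S[1],.0205,.015,B),(S[1],.0205,.12,R),(S[2],.019,.015,B),(S[2],.017,.089,R),(S[3],.033,.015,B),(S[3],.0285,.065,R)],'s13o')
```

```text
tcp [0.443  0.1953 0.2661] shift [0.3449 0.0165 0.0061] turn [ 0.002 -0.     0.592] j [ 43.    5.6 -11.9  -0.1 -72.5 -39.1] F [ 0.2 -1.1 -0.4] w 0.999 t 30.9
```

View pics/s13o.png

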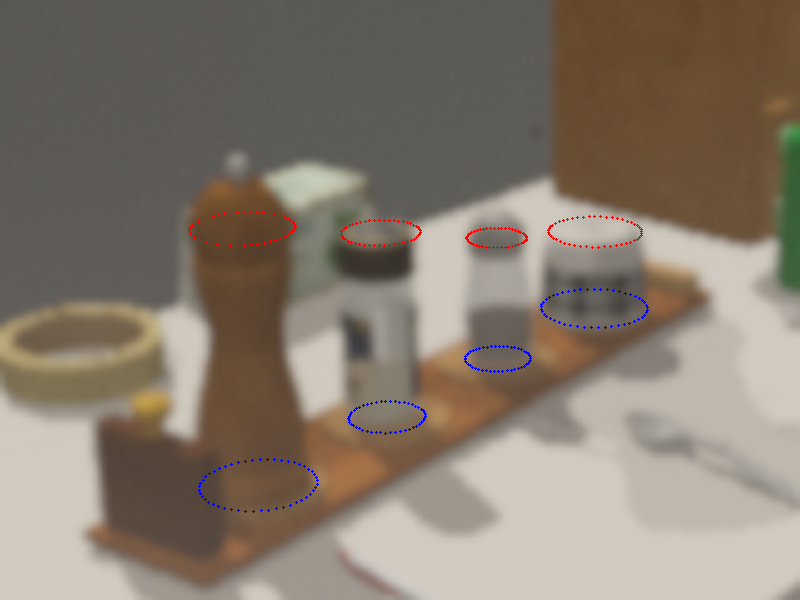

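The scene view shows the mill by the knobbed stop, then jar, salt and cup, all upright. I'll clear the arm for a top check.

Request:
jog_arm([
  [-1, 0.01, 0.001, 0, 0, 0, 0.04],
  [-1, 0.035, 0.002, 0, 0, 0, 0.1],
  [-1, 0.07, 0.004, 0, 0, 0, 0.16],
  [-1, 0.105, 0.006, 0, 0, 0, 0.22],
  [-1, 0.14, 0.008, 0, 0, 0, 0.28],
  [-1, 0.175, 0.01, 0, 0, 0, 0.34],
  [-1, 0.21, 0.011, 0, 0, 0, 0.4],
  [-1, 0.245, 0.012, 0, 0, 0, 0.46],
  [-1, 0.28, 0.014, 0, 0, 0, 0.52],
  [-1, 0.315, 0.016, 0, 0, 0, 0.58],
])

```text
time_s: 31.83
tcp_pos: [0.452, -0.1216, 0.2657]
ee_rot: [[-0.496, -0.868, -0.001], [-0.868, 0.496, -0.0], [0.001, 0.001, -1.0]]
wrist_force: [0.1, 0.8, -0.2]
gripper_width: 1.004
```

Request:
jog_arm([
  [-1, 0.035, 0, 0, 0, 0, 0.0],
  [-1, 0.07, 0, 0, 0, 0, 0],
  [-1, 0.1, 0, 0, 0, 0, 0],
  [-1, 0.12, 0, 0, 0, 0, 0],
  [-1, 0.13, 0, 0, 0, 0, 0],
  [-1, 0.13, 0, 0, 0, 0, 0],
  [-1, 0.13, 0, 0, 0, 0, 0],
  [-1, 0.13, 0, 0, 0, 0, 0],
  [-1, 0.13, 0, 0, 0, 0, 0],
  [-1, 0.13, 0, 0, 0, 0, 0],
])

```text
time_s: 32.67
tcp_pos: [0.3887, -0.2315, 0.2661]
ee_rot: [[-0.49, -0.872, -0.0], [-0.872, 0.49, 0.0], [-0.0, 0.0, -1.0]]
wrist_force: [-1.1, 0.5, -1.1]
gripper_width: 0.998
```

Run:
```python
from h import *
c=cap('top','t14'); cap('scene','s14'); s=sense(); print(s['tcp_pos'],s['time_s'])
R,G,B=(0,0,255),(0,255,0),(255,0,0)
overlay(c,195,130,395,210,4,[(p,.035,.015,G) for p in S]+[(S[0],.0245,.15,R),(S[1],.0205,.12,R),(S[2],.017,.089,R),(S[3],.0285,.065,R)],'t14o')
```

```text
[ 0.38853406 -0.23161275  0.26614097] 32.7667
```

View pics/t14o.png

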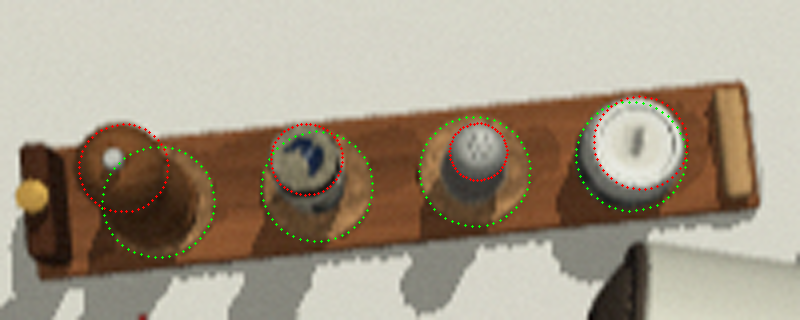

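View pics/s14.png

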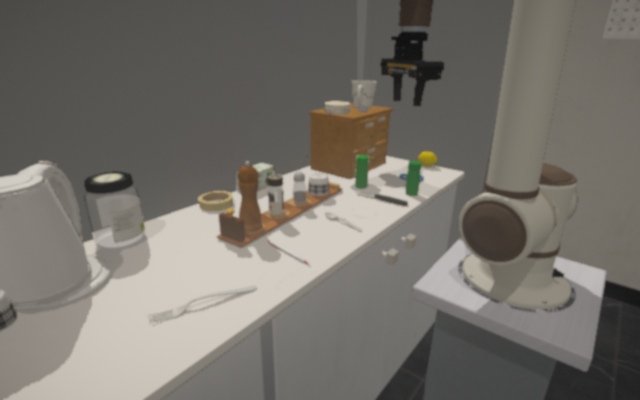

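```bash
python3 -c "
from station import *
finish_job()"
```

```text
the job is handed in; nothing more can be done
```

All four things now stand on the condiment board in order of height, and I handed the job in at about 33 s. From the tall stop with the brass knob (the +y, left end) they are the mill, spice jar, salt shaker and upside-down cup on seats 1 to 4.

- **Final checks:** the last top and scene pictures show all four upright, each within about 1–2 mm of its cork round's centre. The arm was clear of everything. The green look-alike jars were not moved.
- **Disagreements:**
  - The gripper opening read about 1–5.5 mm under the stated diameters, but every hold was firm.
  - Camera overlays differed by up to about 2 mm between views, about the stated calibration accuracy. The cup shows the largest offset, about 2 mm.

No verdict came back on hand-in.

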